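Third hand at the strapping stand of a sweets stall

TASK

Make up the sweets order on the strapping stand: set the other thick closed carton and then the thin one squarely on the carton that already stands there (set them down, do not drop them), and bring all three flush against the upright stop plate. Then be the third hand for the stallkeeper, who will run the strap round the middle: with the fingertips push on the free end of the middle carton, straight towards the stop, steadily with about 10 N (the weight of a kilo) and never hard enough to crush a carton, and finish while still pressing - do not let go. Leave everything else on the counter where it is.

Things in the scene. Friction and masses are not known exactly. Their poses are not given: they have to be found in the camera images.
- stand: rigid strapping stand fixed to the counter: base plate 140 (x) x 250 (y) x 6 mm; two bearers across it (100 mm along x, 22 mm wide, at y = -43 and +43 mm), tops 24 mm above the counter, carry the cartons. Origin: centre of the underside, on the counter. y points level to the stop plate, the pressing direction; stop face at y = +65 mm, so a flush carton has its origin at y = 0.
- stop: rigid upright aluminium plate at the +y end of the stand: 100 mm wide (x), 156 mm high, 6 mm thick, ribs behind; top 162 mm above the counter. Origin: lower middle of its pressing face, 65 mm from the stand's origin along y, 6 mm above the counter; y points into the plate, away from the cartons.
- carton_low: closed cardboard carton already on the stand's bearers, rigid, 60 (x) x 130 (y, long) x 56 mm (z) high, about 0.4 kg. It starts 8 to 20 mm short of the stop, a little askew. Origin: centre of its underside, as of all cartons; lengthwise (y) it points at the stop, give or take the askew.
- carton_thick: the other thick closed carton, lying flat on the counter: 60 (x) x 130 (y, long) x 56 mm high, about 0.4 kg, rigid. Origin: centre of its underside. Once stacked it is the middle carton, its upper edge 36 mm below the column's top.
- carton_thin: the thin closed carton, lying flat on the counter: 60 (x) x 130 (y, long) x 36 mm high, about 0.26 kg, rigid. Origin: centre of its underside. The thick and the thin one may lie in either of two places.
- tensioner: hand strap tensioner, a dark steel foot 150 x 26 mm with a grey block and two handles, 60 mm high; origin under its middle. Bystander.
- strap_coil: white plastic roll lying flat, 124 mm across, 30 mm high, with a cardboard core and a 66 mm hole; origin under its centre. Bystander.
- open_carton: open, empty cardboard box without a lid, 110 x 130 mm, 50 mm high; origin under its centre. Bystander, not one of the order.
- water: clear bottle, 64 mm across, 210 mm high; origin under its centre. Bystander.
- jar: amber glass jar with brass lid, 72 mm across, 100 mm high; origin under its centre. Bystander.
- tongs: steel tongs lying flat, 230 mm long, 10 mm high; origin at mid-length. Bystander.
- spatula: spatula lying flat, 240 mm long; origin near its middle. Bystander.

How it is judged:
By the outcome, as a careful person would: the job done as asked, in the order asked, and still so for the second after the job is handed in, while the arm keeps its last pose, push and grip.
It also fails if it takes over 70 s, if anything falls off the work surface, if the arm or the gripper's body presses on something with over 40 N, if the wrist force passes 120 N, or if a joint passes its speed limit or range.

ROBOT

A 6-joint arm with a two-finger parallel gripper is mounted at the origin on the work surface. World frame = base frame: x ahead of the robot, y to its left, z up, the work surface at z = 0. Lengths are in m, angles in rad, forces in N, time in s.
With the tool pointing down it reaches from about 0.425 to 0.95 m from the base axis. Payload 3.5 kg.
Tool frame: the origin (TCP) lies at the very end of the fingers, on their centre line; the grasp point (between the pads) lies ctrl.grip_point_offset behind it (ctrl.grip_point_offset is the distance from the TCP to the grasp point, in m); z points along the fingers, y is the direction in which the jaws open and shut (so a half turn about z gives the same grasp; the last joint's range is limited). The gripper opens to 85 mm and grips with 20 to 120 N. Pads are 22 mm wide; open, the fingers measure 114 mm over their backs; the gripper's body (76 mm by 85 mm) begins 54 mm behind the grasp point. The pads swing forward as they close: fully open they stand 13 mm farther back than shut.
Start: joints at [1.162, 0.286, 1.577, -0, 1.279, -0.15], TCP at [0.173, 0.653, 0.231] pointing down, gripper open.
Joint ranges: [-2.77, 2.77], [-0.9, 2.22], [0.21, 2.48], [-1.53, 4.67], [0.24, 2.81], [-2.84, 2.84]. Speed limits (rad/s): [2.79, 2.79, 3.14, 3.14, 3.14, 3.14].

INTERFACE

Orientations are given as a unit quaternion [x, y, z, w].
In Python, from plant import telemetry, imaging, ticket, finder, ctrl gives the robot as it stands. The module is installed in compiled form; this text tells all that it offers.
- The arm moves only by the shell command python3 -m crank 'ROWS' [FORCE]. ROWS is JSON, a list of rows, each a list of 7 numbers: the shift along the tool's x, y, z scaled (see below), then the turn, a rotation vector about the tool's x, y, z scaled (see below), then the opening, from 0 (shut) to 1 (fully open). A call has 1 to 12 rows; each row is the pose to reach, as a shift and turn from the pose commanded when the call began, along the tool's axes at that moment; what a row does not reach only later rows make up. The controller multiplies each number of a shift by 0.15 m and each number of a turn by 90 degrees. A row lasts 1/10 s, in which the tool goes at most 50 mm and 8.59 degrees, less where a joint would pass 70% of its speed; a pose out of reach is approached as far as the arm can. A call with a number of a shift or a turn outside -1 to 1 is refused whole. A call with a gripper value outside its range is refused whole. The fingers move at their own pace and stop on an object; FORCE is the grip in N (left out, the last holds). Time passes only in rows, so rows that repeat a pose let the fingers close. It gives the time, the measured TCP pose, the force and the opening at its end, in the units of the state.
- telemetry.get_state(): the state, without advancing time (a new reading comes with each control period).
- imaging.read_camera(name): name is "side" or "top"; returns a dict with "pixels" (420x560x3 uint8, red, green, blue), "vfov" (degrees; the focal length in pixels is half the picture's height over the tangent of half this angle, whatever the lens; pixels are square), "cx", "cy" (the principal point, pixels), "rvec" (rotation vector, rad) and "tvec" (3), from world to camera coordinates, as OpenCV has them. Camera axes: x right, y down, z forward; pixel columns grow to the right and rows downward; lengths in m; the calibration is good to about 2 mm. A picture is of the moment at which its call begins. There is no depth.
- ticket.sign_off(): hands the job in, once; it reports no verdict.
Trained networks look in a picture, given as the dict that the camera call returned (one of the last four; its "shot" number tells which), for a name from the list of things; names that differ only in an ending like _2 or _b are one class to them, and where a whole thing is asked for, a point or a joint stands for the part that bears it (a point fixed in the world has none). Each returns a list of dicts, best first, with "confidence" (0 to 1); they miss things now and then, are a little off and sometimes report something else, mostly with a low value. They report only what shows in the picture. A call takes as long as a camera call.
- finder.masks_of(label, picture): "pixels" (420x560 bool, what is visible of it) and "extent" ([left, top, right, bottom] in pixels, round what is visible of it).
- finder.pinpoint(label, picture): "location" ([row, column] in pixels: a listed point, or the origin of a listed thing).
The state is a dict: "time": time; "qpos": joint angles; "dq": joint speeds; "joint_efforts": joint torques, N m; "eef_pos": TCP position; "tcp_rot": TCP orientation; "contact_force": force on the tool from outside, world axes, zero at the start; "wrist_torque": the same for the moment, N m; "opening": opening from 0.0 (shut) to 1.0 (fully open).
Only numpy, scipy, OpenCV 4.12 (cv2) and the standard library are available. Lean on these libraries where they do the work, as an engineer would, in place of code of your own. Each camera call takes 0.05 s, during which the arm holds its last target.

## Working session

There is one attempt and no reset: what is moved stays moved. The work goes in short steps, Python scripts to look and compute and a shell command to move; the robot and the scene stay as the last step left them, time stands still between calls to the robot, and variables do not carry over. Pictures are saved under pics/ and viewed, and the job is handed in when it is done.

```bash
mkdir -p pics; ls; cat > h.py <<'E'
from plant import telemetry, imaging, ticket, finder, ctrl
import numpy as np, cv2
from scipy.spatial.transform import Rotation as R
def K(p):
    f=p["pixels"].shape[0]/2/np.tan(np.radians(p["vfov"])/2)
    return np.array([[f,0,p["cx"]],[0,f,p["cy"]],[0,0,1]])
def cam(p):
    return R.from_rotvec(np.ravel(p["rvec"])).as_matrix(), np.ravel(p["tvec"])
def proj(p,X):
    M,t=cam(p); X=np.atleast_2d(X); c=X@M.T+t; u=c@K(p).T; return u[:,:2]/u[:,2:]
def ray(p,u,v,z):
    M,t=cam(p); d=M.T@np.linalg.inv(K(p))@np.array([u,v,1.]); c=-M.T@t
    return c+d*(z-c[2])/d[2]
def save(p,name,pts=None):
    im=p["pixels"][:,:,::-1].copy()
    cv2.imwrite("pics/"+name+".png",im)
E
python3 - <<'E'
from h import *
s=telemetry.get_state(); print({k:np.round(v,3) for k,v in s.items()}, ctrl.grip_point_offset)
for n in ["top","side"]:
    p=imaging.read_camera(n); save(p,n+"0"); M,t=cam(p); print(n,p["vfov"],p["cx"],p["cy"],-M.T@t, M[2])
    for l in ["stand","stop","carton_low","carton_thick","carton_thin"]:
        print(l,[(np.round(d["location"]),round(d["confidence"],2)) for d in finder.pinpoint(l,p)][:3],[(d["extent"],round(d["confidence"],2)) for d in finder.masks_of(l,p)][:3])
E
```

```text
pics
{'time': np.float64(0.0), 'qpos': array([ 1.162,  0.287,  1.578,  0.   ,  1.279, -0.15 ]), 'dq': array([-0.   , -0.001, -0.002,  0.   ,  0.   , -0.002]), 'joint_efforts': array([ 1.0000e-03, -4.0598e+01, -2.9262e+01, -0.0000e+00,  6.0000e-03,
        0.0000e+00]), 'eef_pos': array([0.172, 0.652, 0.23 ]), 'tcp_rot': array([ 0.129,  0.992, -0.001, -0.   ]), 'contact_force': array([ 1.05 , -0.411, -0.223]), 'wrist_torque': array([ 0.087,  0.042, -0.001]), 'opening': np.float64(0.997)} 0.0187
top 44.16071282219872 275.805387082437 208.2765436616624 [0.37306524 0.08350225 1.43876577] [ 0.13536639 -0.01311184 -0.99070885]
stand [(array([241., 233.]), 0.58)] [([182.4, 210.5, 283.2, 281.1], 0.64)]
stop [(array([232., 210.]), 0.75)] [([191.9, 209.7, 216.4, 251.4], 0.76)]
carton_low [(array([241., 237.]), 0.64)] [([208.7, 220.8, 264.5, 261.8], 0.56), ([335.2, 291.6, 421.5, 321.7], 0.34)]
carton_thick [(array([214., 329.]), 0.97)] [([308.2, 197.6, 359.9, 226.9], 0.87)]
carton_thin [(array([212., 400.]), 0.78)] [([375.6, 195.0, 433.9, 223.5], 0.83)]
side 49.23869289461079 282.9732278956781 205.48549622387011 [ 0.12182083 -0.53274351  0.82672045] [ 0.38319422  0.56548194 -0.73033716]
stand [(array([201., 240.]), 0.9)] [([205.9, 130.7, 279.4, 240.7], 0.61)]
stop [(array([181., 238.]), 0.58)] [([211.3, 127.2, 255.4, 183.9], 0.57)]
carton_low [(array([197., 238.]), 0.73)] [([216.5, 161.3, 256.2, 221.3], 0.65)]
carton_thick [(array([266., 334.]), 0.61), (array([332., 401.]), 0.34)] [([308.0, 223.0, 360.1, 289.2], 0.76), ([332.9, 156.4, 378.6, 195.5], 0.69), ([220.2, 163.1, 256.0, 216.9], 0.39)]
carton_thin [(array([332., 404.]), 0.81)] [([372.2, 292.9, 436.5, 367.2], 0.98)]
```

View pics/top0.png

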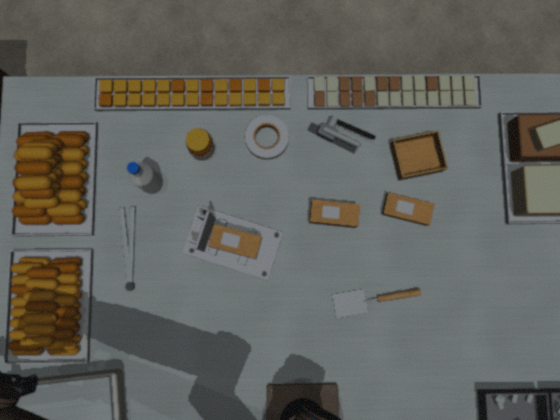

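View pics/side0.png

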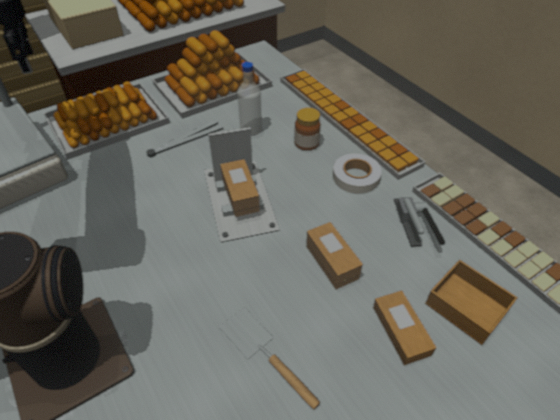

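```bash
cat >> h.py <<'E'
from scipy.optimize import minimize
def boxpts(x,y,yaw,z0,dx,dy,h):
    c,s=np.cos(yaw),np.sin(yaw); P=[]
    for a in(-1,1):
        for b in(-1,1):
            for z in(z0,z0+h):
                X,Y=a*dx/2,b*dy/2; P.append([x+c*X-s*Y,y+s*X+c*Y,z])
    return np.array(P)
def sil(p,P,S=8):
    h=cv2.convexHull(proj(p,P).astype(np.float32)).astype(np.float64)
    m=np.zeros((420,560),np.uint8)
    big=np.zeros((420*4,560*4),np.uint8)
    cv2.fillPoly(big,[np.round((h+0.5)*4*16-8).astype(np.int32)],255,shift=4)
    return cv2.resize(big,(560,420),interpolation=cv2.INTER_AREA)/255.
def fitbox(obs,x0,z0,dims):
    def cost(q):
        return sum(np.abs(sil(p,boxpts(*q,z0,*dims))-m).sum() for p,m in obs)
    best=None
    for dyaw in(0,.15,-.15):
        x=np.array(x0,float)+[0,0,dyaw]
        sim=np.vstack([x]+[x+d for d in np.diag([.01,.01,.1])])
        r=minimize(cost,x,method="Nelder-Mead",options=dict(initial_simplex=sim,xatol=1e-4,fatol=.05))
        if best is None or r.fun<best.fun: best=r
    return best.x,best.fun
E
python3 - <<'E'
from h import *
T=imaging.read_camera("top");S=imaging.read_camera("side")
print("stand",ray(T,233,241,0),"stop",ray(T,210,232,.006))
print("low uv->",ray(T,237,241,.024), "thick",ray(T,329,214,0),"thin",ray(T,400,212,0))
st=finder.pinpoint("stand",S)[0]["location"];print("side stand",st,ray(S,240,201,0))
def pick(l,p,u,v):
    for d in finder.masks_of(l,p):
        e=d["extent"]
        if e[0]<=u<=e[2] and e[1]<=v<=e[3]: return d["pixels"].astype(float)
mk={}
for nm,uvT,uvS in [("A",(334,212),(334,255)),("B",(408,208),(404,328)),]:
    for l in ["carton_thick","carton_thin","carton_low"]:
        mT,mS=pick(l,T,*uvT),pick(l,S,*uvS)
        if mT is None or mS is None: print(nm,l,"missing",mT is None,mS is None); continue
        for h in(.056,.036):
            x0=ray(T,*uvT,h)
            yaw=0
            print(nm,l,h,mT.sum(),mS.sum(),[ (np.round(r[0],4),round(r[1],1)) for r in [fitbox([(T,mT),(S,mS)],[x0[0],x0[1],yw],0,(.06,.13,h)) for yw in (0,)]])
E
```

```text
stand [0.47912374 0.18450281 0.        ] stop [0.50435847 0.2477602  0.006     ]
low uv-> [0.47723287 0.17189836 0.024     ] thick [ 0.55190034 -0.08453018  0.        ] thin [ 0.55545881 -0.28446259  0.        ]
side stand [199.6, 241.0] [0.47457994 0.1788153  0.        ]
A carton_thick 0.056 1170.0 2205.0 [(array([ 0.5496, -0.0938, -0.1167]), np.float64(138.9))]
A carton_thick 0.036 1170.0 2205.0 [(array([ 0.5514, -0.0935, -0.1281]), np.float64(396.1))]
A carton_thin missing True True
A carton_low missing True True
B carton_thick missing True True
B carton_thin 0.056 1115.0 2617.0 [(array([ 0.5573, -0.3   , -0.2779]), np.float64(682.6))]
B carton_thin 0.036 1115.0 2617.0 [(array([ 0.5612, -0.3001, -0.2633]), np.float64(162.7))]
B carton_low missing True True
```

```bash
python3 - <<'E'
import cv2
t=cv2.imread("pics/top0.png"); s=cv2.imread("pics/side0.png")
a=cv2.resize(t[195:290,170:300],None,fx=6,fy=6,interpolation=cv2.INTER_CUBIC)
b=cv2.resize(s[120:245,190:290],None,fx=4.8,fy=4.8,interpolation=cv2.INTER_CUBIC)
cv2.imwrite("pics/ct0.png",a);cv2.imwrite("pics/cs0.png",b)
E
```

```text
(no output)
```

View pics/ct0.png

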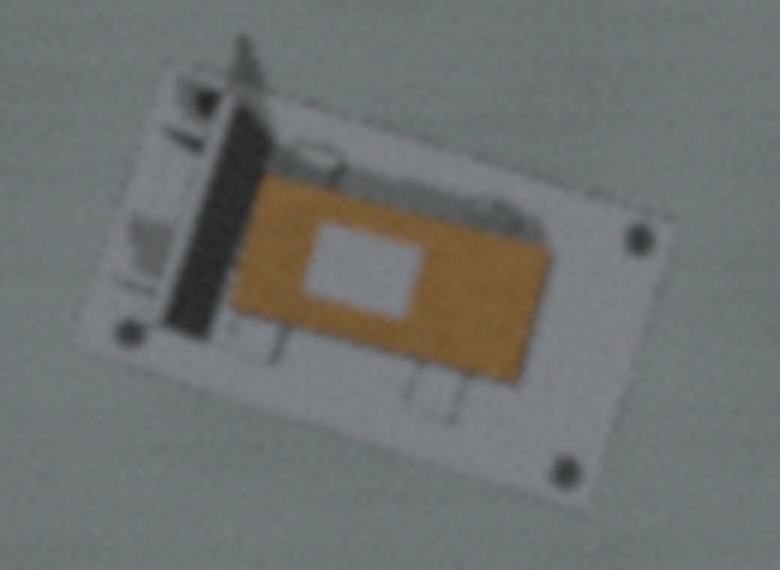

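View pics/cs0.png

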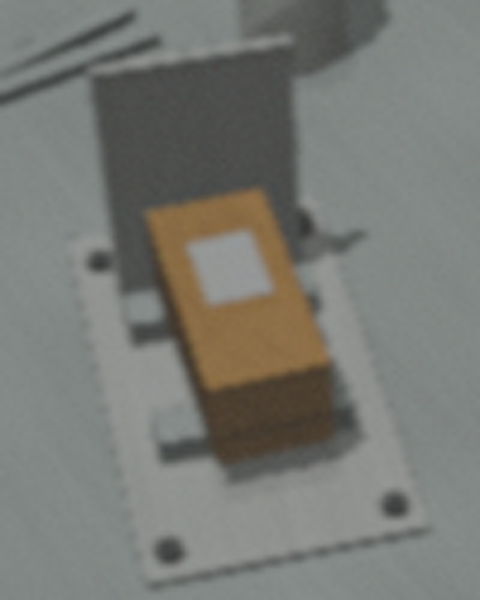

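```bash
cat > fs.py <<'E'
from h import *
from scipy.optimize import least_squares
T=imaging.read_camera("top");S=imaging.read_camera("side")
cT=lambda U,V:((U+.5)/6-.5+170,(V+.5)/6-.5+195)
cS=lambda U,V:((U+.5)/4.8-.5+190,(V+.5)/4.8-.5+120)
L=[(T,cT(175,72),(.07,.125,.006)),(T,cT(675,215),(.07,-.125,.006)),(T,cT(590,510),(-.07,-.125,.006)),(T,cT(82,345),(-.07,.125,.006)),
(T,cT(240,103),(.05,.065,.162)),(T,cT(168,328),(-.05,.065,.162)),
(S,cS(428,530),(.07,-.125,.006)),(S,cS(153,585),(-.07,-.125,.003)),(S,cS(77,238),(-.07,.125,.006)),
(S,cS(95,73),(-.05,.065,.162)),(S,cS(293,40),(.05,.065,.162))]
def W(q,P):
    c,s=np.cos(q[2]),np.sin(q[2]); return np.array([q[0]+c*P[0]-s*P[1],q[1]+s*P[0]+c*P[1],P[2]])
for sub in (L,L[:6],L[6:]):
    f=lambda q:np.concatenate([proj(p,W(q,P))[0]-uv for p,uv,P in sub])
    r=least_squares(f,[.48,.18,-.28],loss="soft_l1"); print(np.round(r.x,4)); print(np.round(f(r.x).reshape(-1,2),1).tolist())
def pick(l,p,u,v):
    for d in finder.masks_of(l,p):
        e=d["extent"]
        if e[0]<=u<=e[2] and e[1]<=v<=e[3]: return d["pixels"].astype(float)
mT=pick("carton_low",T,237,241);mS=pick("carton_low",S,240,197)
# color masks
for p,m in((T,mT),(S,mS)):
    print(None if m is None else m.sum())
print(fitbox([(T,mT),(S,mS)],[.475,.171,-.28],.024,(.06,.13,.056)))
E
python3 fs.py
```

```text
[ 0.477   0.1842 -0.3177]
[[-0.6, -2.4], [1.5, 0.7], [0.4, 0.1], [-1.4, 0.0], [0.3, -1.7], [-0.6, -0.8], [1.1, -0.9], [-0.6, 0.7], [-1.7, 0.5], [-0.9, 0.5], [0.1, 0.5]]
[ 0.4757  0.1838 -0.305 ]
[[-0.9, -1.5], [1.5, 0.6], [1.1, 0.1], [-1.1, 1.2], [0.1, -1.0], [-0.3, 0.1]]
[ 0.4783  0.1844 -0.3339]
[[0.8, -0.6], [-1.2, 0.2], [-0.7, -0.1], [-0.1, -0.1], [1.0, 0.4]]
1201.0
1563.0
(array([ 0.47326678,  0.17602409, -0.2652117 ]), np.float64(99.00392156862745))
```

```bash
cat > edge.py <<'E'
from fs import *
def seg(a,b,n=60): return np.linspace(a,b,n)
z=.006
plate=[(.07,.125,z),(.07,-.125,z),(-.07,-.125,z),(-.07,.125,z)]
E=[seg(plate[0],plate[1],100),seg(plate[1],plate[2],60),seg(plate[2],plate[3],100),seg(plate[3],plate[0],60)]
top=[seg((-.05,.065,.162),(.05,.065,.162),50)]
def gm(p,s):
    g=cv2.GaussianBlur(cv2.cvtColor(p["pixels"],cv2.COLOR_RGB2GRAY).astype(np.float32),(0,0),s)
    return cv2.magnitude(cv2.Sobel(g,cv2.CV_32F,1,0),cv2.Sobel(g,cv2.CV_32F,0,1))
def score(q,views,s):
    t=0
    for p,EE in views:
        G=gs[(id(p),s)]
        for e in EE:
            u=proj(p,np.array([W(q,P) for P in e])).astype(np.float32)
            t+=np.minimum(cv2.remap(G,u[None,:,0],u[None,:,1],cv2.INTER_LINEAR),40).mean()*len(e)
    return -t
gs={}
for s in(1.6,.9):
    for p in(T,S): gs[(id(p),s)]=gm(p,s)
for nm,views in (("both",[(T,E+top),(S,E[:3]+top)]),("T",[(T,E+top)]),("S",[(S,E[:3]+top)])):
    x=np.array([.477,.184,-.318])
    for s in(1.6,.9):
        sim=np.vstack([x]+[x+d for d in np.diag([.005,.005,.03])])
        r=minimize(lambda q:score(q,views,s),x,method="Nelder-Mead",options=dict(initial_simplex=sim,xatol=1e-5,fatol=1e-3)); x=r.x
    print(nm,np.round(x,4),r.fun)
    if nm=="both": b=x
for p,n,o,f,w in((T,"ot",(170,195),6,(130,95)),(S,"os",(190,120),4.8,(100,125))):
    im=cv2.resize(p["pixels"][o[1]:o[1]+w[1],o[0]:o[0]+w[0],::-1],None,fx=f,fy=f,interpolation=cv2.INTER_CUBIC)
    for e in E+top:
        u=proj(p,np.array([W(b,P) for P in e])); u=(u-o+.5)*f-.5
        cv2.polylines(im,[u.astype(np.int32)],False,(0,0,255),1)
    cv2.imwrite(f"pics/{n}.png",im)
E
python3 edge.py
```

```text
[ 0.477   0.1842 -0.3177]
[[-0.6, -2.4], [1.5, 0.7], [0.4, 0.1], [-1.4, 0.0], [0.3, -1.7], [-0.6, -0.8], [1.1, -0.9], [-0.6, 0.7], [-1.7, 0.5], [-0.9, 0.5], [0.1, 0.5]]
[ 0.4757  0.1838 -0.305 ]
[[-0.9, -1.5], [1.5, 0.6], [1.1, 0.1], [-1.1, 1.2], [0.1, -1.0], [-0.3, 0.1]]
[ 0.4783  0.1844 -0.3339]
[[0.8, -0.6], [-1.2, 0.2], [-0.7, -0.1], [-0.1, -0.1], [1.0, 0.4]]
1197.0
1484.0
(array([ 0.47369124,  0.17505489, -0.28030827]), np.float64(113.0627450980392))
both [ 0.4763  0.1868 -0.3256] -20015.642578125
T [ 0.4758  0.187  -0.3267] -9874.3212890625
S [ 0.4758  0.1842 -0.3226] -10330.115234375
```

View pics/ot.png

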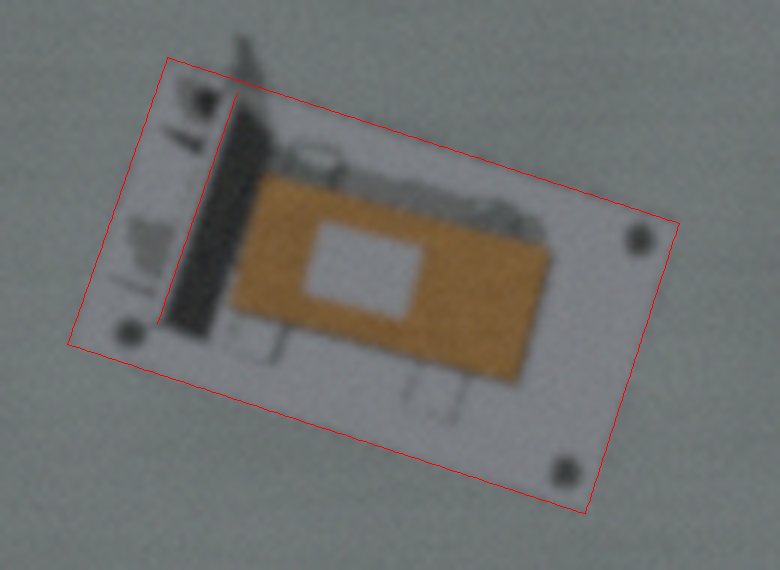

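View pics/os.png

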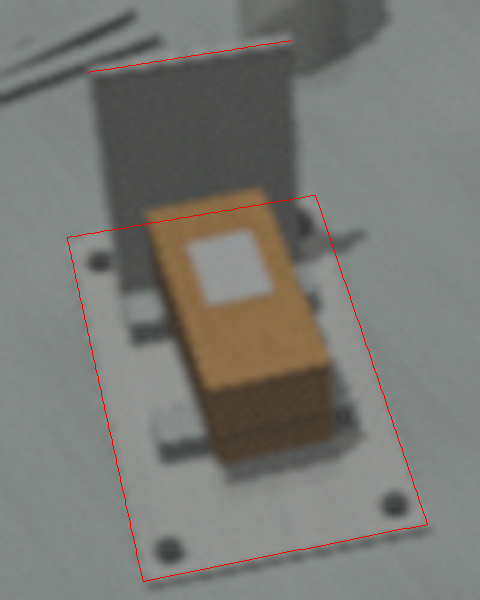

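```bash
cat > nav.py <<'E'
from h import *
import sys
ST=np.array([.476,.186,0]); YAW=-.325
def Rdown(psi): # tool y at angle psi, z down
    y=np.array([np.cos(psi),np.sin(psi),0]); z=np.array([0,0,-1.]); return np.column_stack([np.cross(y,z),y,z])
def tostand(P):
    c,s=np.cos(YAW),np.sin(YAW); d=np.asarray(P)-ST; return np.array([c*d[0]+s*d[1],-s*d[0]+c*d[1],d[2]])
def fromstand(P):
    c,s=np.cos(YAW),np.sin(YAW); return ST+np.array([c*P[0]-s*P[1],s*P[0]+c*P[1],P[2]])
def plan(target,psi=None,Rt=None,base=None):
    s=telemetry.get_state(); p=s["eef_pos"] if base is None else base[0]; Rc=R.from_quat(s["tcp_rot"]).as_matrix() if base is None else base[1]
    if Rt is None: Rt=Rdown(psi)
    d=Rc.T@(np.asarray(target)-p)/.15; w=R.from_matrix(Rc.T@Rt).as_rotvec()/(np.pi/2)
    print("shift",np.round(d,3),"turn",np.round(w,3)," dist mm",round(np.linalg.norm(d)*150),"deg",round(np.linalg.norm(w)*90,1))
def show():
    s=telemetry.get_state(); Rc=R.from_quat(s["tcp_rot"]).as_matrix()
    print("t",round(s["time"],2),"tcp",np.round(s["eef_pos"],4),"stand",np.round(tostand(s["eef_pos"])*1000,1),"psi",round(np.arctan2(Rc[1,1],Rc[0,1]),4),"z",np.round(Rc[:,2],3),"F",np.round(s["contact_force"],1),"Fst",np.round(tostand(ST+s["contact_force"]),1),"M",np.round(s["wrist_torque"],2),"op",round(float(s["opening"]),3),"q",np.round(s["qpos"],3).tolist())
E
python3 - <<'E'
from nav import *
show(); plan(fromstand([.001,-.011,.2]),YAW)
E
```

```text
t 2.25 tcp [0.1727 0.6525 0.2313] stand [-436.4  345.3  231.3] psi 1.312 z [ 0.  0. -1.] F [-0.2 -0.5  0.4] Fst [ 0.  -0.5  0.4] M [ 0.01 -0.02  0.01] op 1.001 q [1.162, 0.286, 1.577, -0.0, 1.279, -0.15]
shift [-2.752 -2.563  0.209] turn [ 0.    -0.     1.042]  dist mm 565 deg 93.8
```

```bash
python3 -m crank '[[-1,-0.93,0,0,0,0.4,1],[-1,-0.93,0,0,0,0.4,1],[-1,-0.93,0,0,0,0.4,1],[-1,-0.93,0,0,0,0.4,1],[-1,-0.93,0,0,0,0.4,1]]' 30; python3 - <<'E'
from nav import *
show(); plan(fromstand([.001,-.011,.2]),YAW)
E
```

```text
time: 2.75
eef_pos: [0.2843, 0.4757, 0.2313]
tcp_rot: [0.433, 0.902, -0.0, 0.001]
contact_force: [-0.2, 0.8, 0.9]
opening: 1.0
t 2.75 tcp [0.2843 0.4757 0.2313] stand [-274.2  213.3  231.3] psi 0.6759 z [ 0.001 -0.001 -1.   ] F [-0.2  0.8  0.9] Fst [-0.5  0.7  0.9] M [ 0.01  0.04 -0.06] op 1.0 q [0.85, 0.021, 1.875, -0.002, 1.246, 0.174]
shift [-2.351 -0.269  0.212] turn [0.    0.001 0.637]  dist mm 356 deg 57.3
```

```bash
python3 -m crank '[[-1,-0.11,0.05,0,0,0.35,1],[-1,-0.11,0.05,0,0,0.35,1],[-1,-0.11,0.05,0,0,0.35,1],[-1,-0.11,0.05,0,0,0.35,1]]'; python3 - <<'E'
from nav import *
show(); plan(fromstand([.001,-.011,.2]),YAW)
E
```

```text
time: 3.15
eef_pos: [0.3664, 0.3492, 0.2237]
tcp_rot: [0.662, 0.749, -0.0, 0.001]
contact_force: [-0.7, 0.9, 0.9]
opening: 1.002
t 3.15 tcp [0.3664 0.3492 0.2237] stand [-156.   119.6  223.7] psi 0.1236 z [ 0.001 -0.001 -1.   ] F [-0.7  0.9  0.9] Fst [-1.   0.7  0.9] M [ 0.06  0.02 -0.02] op 1.002 q [0.561, -0.085, 1.992, -0.001, 1.234, 0.438]
shift [-1.238  0.565  0.16 ] turn [0.001 0.001 0.286]  dist mm 206 deg 25.7
```

```bash
python3 -m crank '[[-1,0.45,0,0,0,0.286,1],[-1,0.45,0,0,0,0.286,1],[-1,0.45,0,0,0,0.286,1],[-1,0.45,0,0,0,0.286,1]]'; python3 - <<'E'
from nav import *
show(); plan(fromstand([.001,-.011,.2]),YAW);plan(fromstand([.001,-.011,.04]),YAW)
E
```

```text
time: 3.55
eef_pos: [0.4529, 0.2103, 0.2243]
tcp_rot: [0.811, 0.585, 0.001, 0.001]
contact_force: [-0.1, 0.4, -1.0]
opening: 0.997
t 3.55 tcp [0.4529 0.2103 0.2243] stand [-29.7  15.7 224.3] psi -0.3203 z [ 0.002 -0.    -1.   ] F [-0.1  0.4 -1. ] Fst [-0.2  0.3 -1. ] M [0.04 0.01 0.  ] op 0.997 q [0.232, -0.102, 2.008, -0.001, 1.235, 0.552]
shift [-0.179  0.203  0.162] turn [ 0.001 -0.     0.003]  dist mm 47 deg 0.3
shift [-0.179  0.202  1.229] turn [ 0.001 -0.     0.003]  dist mm 189 deg 0.3
```

```bash
python3 -m crank '[[-0.18,0.2,0,0,0,0,1],[-0.18,0.2,0.3,0,0,0,1],[-0.18,0.2,0.6,0,0,0,1],[-0.18,0.2,0.7,0,0,0,1],[-0.18,0.2,0.7,0,0,0,1]]'; python3 - <<'E'
from nav import *
show(); plan(fromstand([.001,-.011,.04]),YAW)
for n,b in(("top",(170,195,130,95)),("side",(170,100,120,130))):
    p=imaging.read_camera(n); x,y,w,h=b
    cv2.imwrite(f"pics/{n}1.png",cv2.resize(p["pixels"][y:y+h,x:x+w,::-1],None,fx=4.5,fy=4.5,interpolation=cv2.INTER_CUBIC))
E
```

```text
time: 4.05
eef_pos: [0.4684, 0.1783, 0.1154]
tcp_rot: [0.809, 0.588, -0.003, -0.002]
contact_force: [-0.3, -0.2, -0.2]
opening: 1.0
t 4.05 tcp [0.4684 0.1783 0.1154] stand [ -4.7  -9.7 115.4] psi -0.3135 z [-0.007 -0.001 -1.   ] F [-0.3 -0.2 -0.2] Fst [-0.2 -0.3 -0.2] M [-0.01  0.02  0.01] op 1.0 q [0.161, 0.037, 2.087, 0.001, 1.025, 0.474]
shift [-0.007  0.042  0.503] turn [-0.004  0.002  0.007]  dist mm 76 deg 0.8
```

View pics/side1.png

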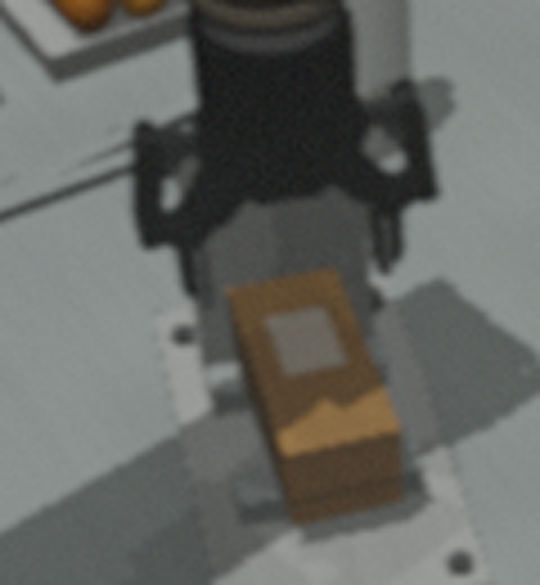

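View pics/top1.png

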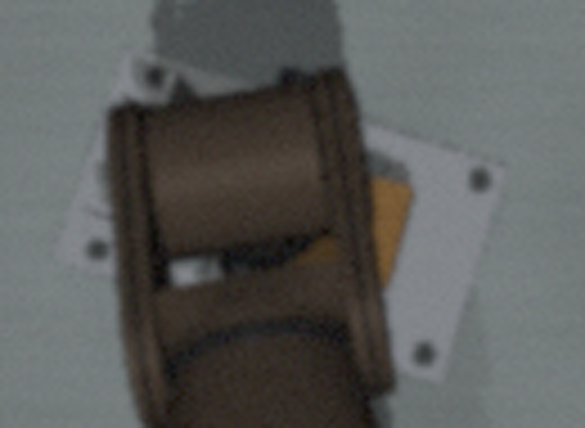

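```bash
python3 -m crank '[[0,0.03,0.2,0,0,0.007,1],[0,0.03,0.45,0,0,0.007,1],[0,0.03,0.5,0,0,0.007,1],[0,0.03,0.5,0,0,0.007,1]]'; python3 - <<'E'
from nav import *
show(); plan(fromstand([.001,-.011,.04]),YAW)
E
```

```text
time: 4.55
eef_pos: [0.4753, 0.1769, 0.0441]
tcp_rot: [0.812, 0.583, -0.0, -0.0]
contact_force: [-0.4, -0.5, -0.5]
opening: 0.998
t 4.55 tcp [0.4753 0.1769 0.0441] stand [ 2.2 -8.8 44.1] psi -0.3255 z [-0.001 -0.    -1.   ] F [-0.4 -0.5 -0.5] Fst [-0.3 -0.6 -0.5] M [-0.02  0.02 -0.02] op 0.998 q [0.156, 0.163, 2.106, 0.0, 0.873, 0.481]
shift [-0.014 -0.008  0.027] turn [-0.  0. -0.]  dist mm 5 deg 0.1
```

```bash
python3 -m crank '[[0,0,0,0,0,0,0.6],[0,0,0,0,0,0,0.6],[0,0,0,0,0,0,0.6],[0,0,0,0,0,0,0.6],[0,0,0,0,0,0,0.6],[0,0,0,0,0,0,0.6]]' 30; python3 - <<'E'
from nav import *
show()
E
```

```text
time: 5.15
eef_pos: [0.4768, 0.1771, 0.0464]
tcp_rot: [0.812, 0.583, 0.002, 0.001]
contact_force: [-1.7, 1.1, 6.2]
opening: 0.707
t 5.15 tcp [0.4768 0.1771 0.0464] stand [ 3.6 -8.2 46.4] psi -0.326 z [ 0.003  0.001 -1.   ] F [-1.7  1.1  6.2] Fst [-1.9  0.5  6.2] M [0.2  0.51 0.13] op 0.707 q [0.156, 0.16, 2.104, 0.001, 0.874, 0.481]
```

```bash
python3 -m crank '[[0.03,0,0,0,0,0,0.5],[0.06,0,0,0,0,0,0.5],[0.06,0,0,0,0,0,0.5]]'; python3 -c "
from nav import *
show()"; python3 -m crank '[[0.015,0,0,0,0,0,0.5],[0.015,0,0,0,0,0,0.5]]'; python3 -c "
from nav import *
show()"
```

```text
time: 5.45
eef_pos: [0.48, 0.1849, 0.0465]
tcp_rot: [0.812, 0.583, 0.001, 0.001]
contact_force: [-1.6, -3.3, 6.2]
opening: 0.706
t 5.45 tcp [0.48   0.1849 0.0465] stand [ 4.2  0.2 46.5] psi -0.3252 z [ 0.003 -0.001 -1.   ] F [-1.6 -3.3  6.2] Fst [-0.4 -3.6  6.2] M [-0.25  0.42  0.02] op 0.706 q [0.171, 0.172, 2.09, -0.002, 0.876, 0.497]
time: 5.65
eef_pos: [0.4807, 0.1866, 0.0465]
tcp_rot: [0.812, 0.583, 0.001, 0.002]
contact_force: [-1.1, -3.8, 8.0]
opening: 0.701
t 5.65 tcp [0.4807 0.1866 0.0465] stand [ 4.2  2.1 46.5] psi -0.325 z [ 0.003 -0.002 -1.   ] F [-1.1 -3.8  8. ] Fst [ 0.1 -4.   8. ] M [-0.43  0.49  0.11] op 0.701 q [0.174, 0.175, 2.087, -0.003, 0.877, 0.501]
```

```bash
for i in 1 2 3; do python3 -m crank '[[0.015,0,0,0,0,0,0.5],[0.015,0,0,0,0,0,0.5]]' >/dev/null; python3 -c "
from nav import *
show()"; done
```

```text
t 5.85 tcp [0.4806 0.187  0.0465] stand [ 4.   2.4 46.5] psi -0.3238 z [-0.    -0.006 -1.   ] F [ -4.4 -10.5  10.8] Fst [ -0.8 -11.3  10.8] M [-1.46  0.9   0.07] op 0.705 q [0.177, 0.177, 2.084, -0.007, 0.881, 0.505]
t 6.05 tcp [0.4801 0.1885 0.0464] stand [ 3.1  3.6 46.4] psi -0.3228 z [-0.004 -0.007 -1.   ] F [ -7.1 -13.2  14.1] Fst [ -2.5 -14.7  14.1] M [-1.84  1.38  0.18] op 0.702 q [0.18, 0.179, 2.082, -0.009, 0.885, 0.509]
t 6.25 tcp [0.4797 0.1896 0.0462] stand [ 2.4  4.6 46.2] psi -0.3216 z [-0.007 -0.01  -1.   ] F [-10.5 -17.7  17.2] Fst [ -4.3 -20.1  17.2] M [-2.39  1.74  0.18] op 0.694 q [0.184, 0.182, 2.079, -0.011, 0.889, 0.512]
```

```bash
python3 -m crank '[[-0.025,0,-0.015,0,0,0,0.5],[-0.025,0,-0.015,0,0,0,0.5]]' >/dev/null; python3 -c "
from nav import *
show()"
```

```text
t 6.45 tcp [0.48   0.1895 0.0467] stand [ 2.7  4.6 46.7] psi -0.3265 z [ 0.001 -0.    -1.   ] F [-0.  -1.3 -0.8] Fst [ 0.4 -1.2 -0.8] M [-0.49  0.27  0.05] op 0.7 q [0.18, 0.176, 2.085, -0.001, 0.88, 0.507]
```

```bash
python3 -m crank '[[0,0,0,0,0,0,1],[0,0,0,0,0,0,1],[0,0,0,0,0,0,1],[0,0,0,0,0,0,1],[0,0,-0.3,0,0,0,1],[0,0,-0.6,0,0,0,1],[-0.3,0,-0.75,0,0,0,1],[-0.6,0,-0.75,0,0,0,1],[-1,0,-0.75,0,0,0,1],[-1,0,-0.75,0,0,0,1]]'; python3 - <<'E'
from nav import *
show(); plan([.5496,-.0938,.12],-.117)
for n,b in(("top",(170,195,130,95)),("side",(170,100,120,130))):
    p=imaging.read_camera(n); x,y,w,h=b
    cv2.imwrite(f"pics/{n}2.png",cv2.resize(p["pixels"][y:y+h,x:x+w,::-1],None,fx=4.5,fy=4.5,interpolation=cv2.INTER_CUBIC))
E
```

```text
time: 7.45
eef_pos: [0.4307, 0.0452, 0.1587]
tcp_rot: [0.814, 0.581, -0.0, 0.001]
contact_force: [-0.2, 0.8, -0.8]
opening: 1.002
t 7.45 tcp [0.4307 0.0452 0.1587] stand [   2.1 -147.9  158.7] psi -0.33 z [ 0.    -0.001 -1.   ] F [-0.2  0.8 -0.8] Fst [-0.4  0.7 -0.8] M [-0.   -0.03 -0.04] op 1.002 q [-0.13, -0.195, 2.214, -0.001, 1.122, 0.2]
shift [-0.62  1.05  0.26] turn [ 0.     0.001 -0.136]  dist mm 187 deg 12.2
```

View pics/top2.png

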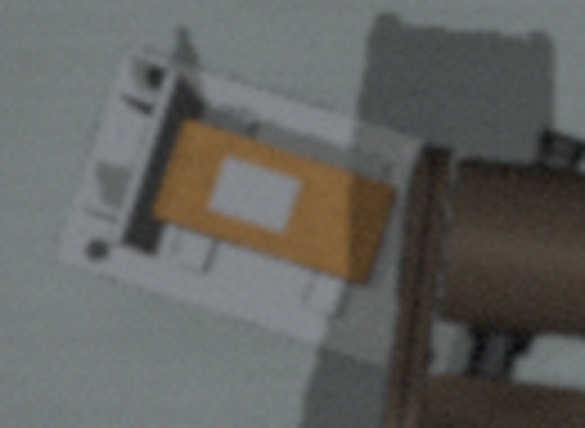

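View pics/side2.png

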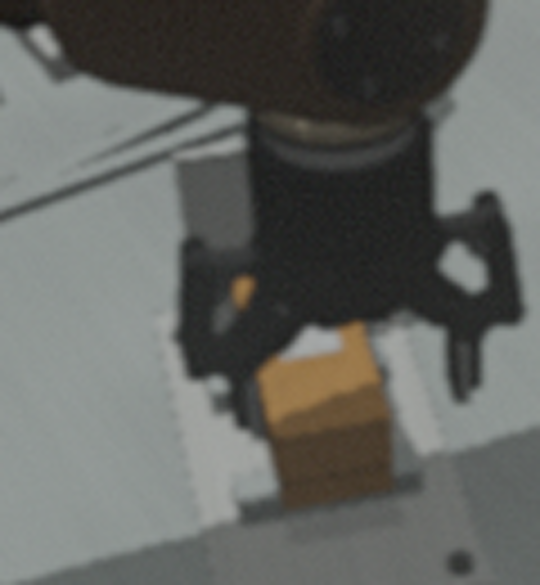

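```bash
python3 -m crank '[[-0.62,1,0,0,0,-0.136,1],[-0.62,1,0,0,0,-0.136,1],[-0.62,1,0,0,0,-0.136,1],[-0.62,1,0,0,0,-0.136,1],[-0.62,1,0.25,0,0,-0.136,1],[-0.62,1,0.25,0,0,-0.136,1]]'; python3 - <<'E'
from nav import *
show(); plan([.5496,-.0938,.017],-.117)
p=imaging.read_camera("side"); save(p,"side3")
E
```

```text
time: 8.15
eef_pos: [0.5419, -0.0864, 0.1159]
tcp_rot: [0.746, 0.666, -0.002, -0.005]
contact_force: [-0.8, -0.5, -1.2]
opening: 1.005
t 8.15 tcp [ 0.5419 -0.0864  0.1159] stand [ 149.4 -237.1  115.9] psi -0.1123 z [-0.01   0.004 -1.   ] F [-0.8 -0.5 -1.2] Fst [-0.6 -0.7 -1.2] M [ 0.03  0.01 -0.01] op 1.005 q [-0.343, 0.142, 1.973, 0.001, 1.038, -0.231]
shift [-0.046  0.063  0.659] turn [-0.006 -0.002  0.003]  dist mm 99 deg 0.7
```

View pics/side3.png

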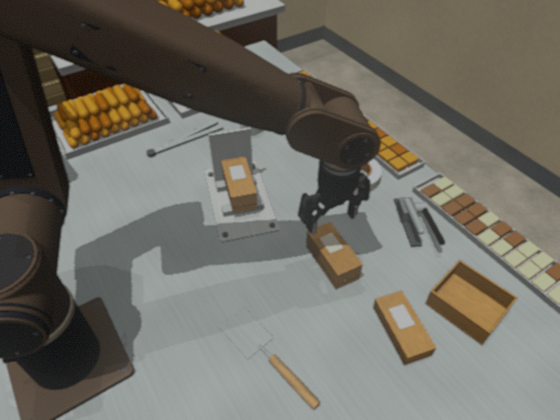

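```bash
python3 -m crank '[[-0.01,0.05,0.2,0,0,0,1],[-0.01,0.05,0.5,0,0,0,1],[-0.01,0.05,0.64,0,0,0,1],[-0.01,0.05,0.64,0,0,0,1]]'; python3 - <<'E'
from nav import *
show(); plan([.5496,-.0938,.017],-.117)
E
```

```text
time: 8.6
eef_pos: [0.5491, -0.0882, 0.0225]
tcp_rot: [0.745, 0.667, -0.002, -0.003]
contact_force: [-0.2, 0.2, 0.3]
opening: 1.0
t 8.6 tcp [ 0.5491 -0.0882  0.0225] stand [ 156.8 -236.6   22.5] psi -0.1109 z [-0.006  0.003 -1.   ] F [-0.2  0.2  0.3] Fst [-0.2  0.1  0.3] M [0.03 0.04 0.03] op 1.0 q [-0.342, 0.299, 1.989, 0.0, 0.86, -0.231]
shift [-0.036  0.008  0.036] turn [-0.004 -0.001  0.004]  dist mm 8 deg 0.5
```

```bash
python3 -m crank '[[-0.035,0.008,0.025,-0.004,0,0,1],[-0.035,0.008,0.025,-0.004,0,0,1],[-0.035,0.008,0.025,-0.004,0,0,0.5],[-0.035,0.008,0.025,-0.004,0,0,0.5],[-0.035,0.008,0.025,-0.004,0,0,0.5],[-0.035,0.008,0.025,-0.004,0,0,0.5],[-0.035,0.008,0.025,-0.004,0,0,0.5]]' 30; python3 - <<'E'
from nav import *
show()
E
```

```text
time: 9.3
eef_pos: [0.5525, -0.0961, 0.0229]
tcp_rot: [0.746, 0.666, 0.002, 0.003]
contact_force: [-1.9, 0.9, 7.5]
opening: 0.701
t 9.3 tcp [ 0.5525 -0.0961  0.0229] stand [ 162.6 -242.9   22.9] psi -0.1126 z [ 0.007 -0.001 -1.   ] F [-1.9  0.9  7.5] Fst [-2.1  0.2  7.5] M [ 0.12  0.55 -0.01] op 0.701 q [-0.354, 0.301, 1.985, 0.002, 0.848, -0.242]
```

```bash
python3 -m crank '[[0,0,-0.1,0,0,0,0.5],[0,0,-0.4,0,0,0,0.5],[0,0,-0.7,0,0,0,0.5],[0,0,-0.9,0,0,0,0.5],[0,0,-0.9,0,0,0,0.5]]'; python3 - <<'E'
from nav import *
show(); plan(fromstand([.0027,-.015,.150]),-.3265)
E
```

```text
time: 9.8
eef_pos: [0.5543, -0.0969, 0.1623]
tcp_rot: [0.746, 0.666, 0.005, 0.008]
contact_force: [0.5, -0.0, -3.3]
opening: 0.698
t 9.8 tcp [ 0.5543 -0.0969  0.1623] stand [ 164.5 -243.1  162.3] psi -0.1127 z [ 0.017 -0.005 -1.   ] F [ 0.5 -0.  -3.3] Fst [ 0.5  0.2 -3.3] M [-0.08 -0.05  0.02] op 0.698 q [-0.354, 0.098, 1.926, 0.002, 1.099, -0.242]
shift [ 1.714 -0.736  0.065] turn [0.012 0.    0.136]  dist mm 280 deg 12.3
```

Carton held (about 3.3–4 N weight). Carry to the stand.

```bash
python3 -m crank '[[0.25,-0.1,0,0,0,0.07,0.5],[0.5,-0.25,0,0,0,0.136,0.5],[0.75,-0.4,0,0,0,0.136,0.5],[0.9,-0.55,0,0,0,0.136,0.5],[1,-0.73,0,0,0,0.136,0.5],[1,-0.73,0,0,0,0.136,0.5]]'; python3 - <<'E'
from nav import *
show(); plan(fromstand([.0027,-.015,.150]),-.3265)
E
```

```text
time: 10.4
eef_pos: [0.4539, 0.0679, 0.1516]
tcp_rot: [0.812, 0.584, -0.001, -0.001]
contact_force: [0.7, 0.5, -5.3]
opening: 0.694
t 10.4 tcp [0.4539 0.0679 0.1516] stand [  16.8 -119.   151.6] psi -0.3233 z [-0.002  0.001 -1.   ] F [ 0.7  0.5 -5.3] Fst [ 0.5  0.7 -5.3] M [-0.03  0.03  0.03] op 0.694 q [-0.073, -0.117, 2.161, 0.001, 1.1, 0.25]
shift [ 0.693 -0.093  0.011] turn [-0.002  0.     0.002]  dist mm 105 deg 0.2
```

```bash
python3 -m crank '[[0.25,-0.09,0,-0.001,0,0.002,0.5],[0.5,-0.09,0,-0.001,0,0.002,0.5],[0.68,-0.09,0.02,-0.001,0,0.002,0.5],[0.68,-0.09,0.02,-0.001,0,0.002,0.5],[0.68,-0.09,0.02,-0.001,0,0.002,0.5]]'; python3 - <<'E'
from nav import *
show(); plan(fromstand([.0027,-.013,.109]),-.3265)
for n,b in(("top",(170,195,130,95)),("side",(150,70,140,130))):
    p=imaging.read_camera(n); x,y,w,h=b
    cv2.imwrite(f"pics/{n}4.png",cv2.resize(p["pixels"][y:y+h,x:x+w,::-1],None,fx=4.5,fy=4.5,interpolation=cv2.INTER_CUBIC))
E
```

```text
time: 10.9
eef_pos: [0.4781, 0.1663, 0.1506]
tcp_rot: [0.813, 0.582, 0.001, 0.002]
contact_force: [-0.1, 0.3, -4.4]
opening: 0.699
t 10.9 tcp [0.4781 0.1663 0.1506] stand [  8.3 -18.  150.6] psi -0.3284 z [ 0.004 -0.002 -1.   ] F [-0.1  0.3 -4.4] Fst [-0.1  0.2 -4.4] M [-0.    0.04 -0.04] op 0.699 q [0.135, -0.006, 2.058, -0.003, 1.085, 0.465]
shift [ 0.033 -0.039  0.277] turn [ 0.003  0.001 -0.001]  dist mm 42 deg 0.3
```

View pics/side4.png

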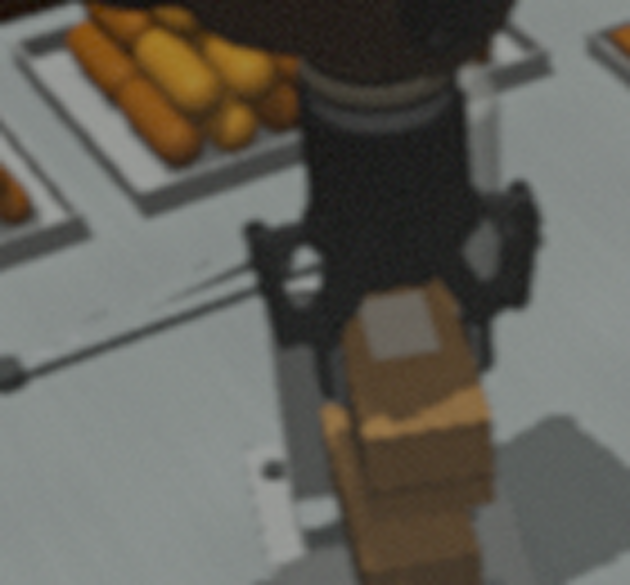

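```bash
python3 -m crank '[[0.01,-0.038,0.1,0,0,0,0.5],[0.01,-0.038,0.2,0,0,0,0.5],[0.01,-0.038,0.27,0,0,0,0.5],[0.01,-0.038,0.27,0,0,0,0.5]]'; python3 - <<'E'
from nav import *
show(); plan(fromstand([.0027,-.010,.103]),-.3265)
E
```

```text
time: 11.4
eef_pos: [0.473, 0.1687, 0.1101]
tcp_rot: [0.814, 0.581, 0.001, 0.002]
contact_force: [-0.1, -0.3, -4.5]
opening: 0.695
t 11.4 tcp [0.473  0.1687 0.1101] stand [  2.7 -17.4 110.1] psi -0.3308 z [ 0.003 -0.002 -1.   ] F [-0.1 -0.3 -4.5] Fst [ 0.  -0.3 -4.5] M [-0.02  0.03  0.04] op 0.695 q [0.142, 0.042, 2.093, -0.003, 1.003, 0.474]
shift [ 0.049 -0.     0.047] turn [ 0.002  0.    -0.003]  dist mm 10 deg 0.3
```

```bash
python3 -m crank '[[0.03,0,0.02,0,0,-0.003,0.5],[0.04,0,0.035,0,0,-0.003,0.5],[0.04,0,0.045,0,0,-0.003,0.5],[0.04,0,0.05,0,0,-0.003,0.5]]' >/dev/null; python3 - <<'E'
from nav import *
show()
E
```

```text
t 11.8 tcp [0.4767 0.1755 0.1049] stand [  4.1  -9.7 104.9] psi -0.3245 z [ 0.008 -0.001 -1.   ] F [-0.5  0.1 -5.8] Fst [-0.5 -0.  -5.8] M [-0.04  0.03 -0.02] op 0.695 q [0.154, 0.06, 2.085, -0.003, 0.989, 0.48]
```

```bash
for i in 1 2; do python3 -m crank '[[0,-0.004,0.01,0,0,0.001,0.5],[0,-0.004,0.013,0,0,0.001,0.5]]' >/dev/null; python3 - <<'E'
from nav import *
show()
E
done
```

```text
t 12.0 tcp [0.476  0.1757 0.103 ] stand [  3.3  -9.8 103. ] psi -0.3264 z [ 0.008 -0.001 -1.   ] F [-1.2  0.2 -0.7] Fst [-1.2 -0.2 -0.7] M [0.05 0.23 0.01] op 0.697 q [0.154, 0.062, 2.087, -0.003, 0.985, 0.482]
t 12.2 tcp [0.4761 0.1756 0.103 ] stand [  3.4  -9.8 103. ] psi -0.3269 z [ 0.008 -0.002 -1.   ] F [-3.6 -2.8  9.1] Fst [-2.5 -3.8  9.1] M [-0.15  1.05  0.14] op 0.699 q [0.155, 0.062, 2.087, -0.004, 0.985, 0.484]
```

```bash
python3 -m crank '[[0.02,0,-0.016,0,0,0,0.5],[0.035,0,-0.016,0,0,0,0.5],[0.035,0,-0.016,0,0,0,0.5]]' >/dev/null; python3 -c "
from nav import *
show()"; python3 -m crank '[[0.013,0,0,0,0,0,0.5],[0.013,0,0,0,0,0,0.5]]'>/dev/null; python3 -c "
from nav import *
show()";  python3 -m crank '[[0.013,0,0,0,0,0,0.5],[0.013,0,0,0,0,0,0.5]]'>/dev/null; python3 -c "
from nav import *
show()"
```

```text
t 12.5 tcp [0.4773 0.1812 0.1031] stand [  2.7  -4.1 103.1] psi -0.328 z [ 0.008 -0.001 -1.   ] F [ 0.7  0.2 -3.1] Fst [ 0.6  0.4 -3.1] M [ 0.14 -0.04 -0.04] op 0.699 q [0.165, 0.068, 2.08, -0.002, 0.985, 0.494]
t 12.7 tcp [0.4777 0.1827 0.103 ] stand [  2.7  -2.5 103. ] psi -0.3278 z [ 0.008 -0.001 -1.   ] F [-0.5  0.3 -2.8] Fst [-0.6  0.1 -2.8] M [ 0.   -0.01  0.01] op 0.696 q [0.168, 0.071, 2.078, -0.003, 0.986, 0.497]
t 12.9 tcp [0.4781 0.1838 0.103 ] stand [  2.8  -1.4 103. ] psi -0.3269 z [ 0.007 -0.003 -1.   ] F [-1.1 -5.  -0.8] Fst [ 0.6 -5.  -0.8] M [-0.54  0.23  0.12] op 0.696 q [0.171, 0.073, 2.075, -0.005, 0.987, 0.501]
```

```bash
python3 -m crank '[[0.02,0,0,0,0,0,0.5],[0.02,0,0,0,0,0,0.5]]' >/dev/null; python3 -c "
from nav import *
show()"; python3 -m crank '[[-0.02,0,0,0,0,0,0.5],[-0.025,0,0,0,0,0,0.5]]'>/dev/null; python3 -c "
from nav import *
show()"
```

```text
t 13.1 tcp [0.4785 0.1838 0.103 ] stand [  3.1  -1.3 103. ] psi -0.3244 z [ 0.004 -0.01  -1.   ] F [ -3.  -15.2   1.5] Fst [  2.  -15.3   1.5] M [-1.96  0.54  0.31] op 0.701 q [0.174, 0.077, 2.071, -0.013, 0.991, 0.505]
t 13.3 tcp [0.4784 0.1837 0.1033] stand [  3.   -1.4 103.3] psi -0.3287 z [ 0.009 -0.    -1.   ] F [-0.   0.4 -1.8] Fst [-0.1  0.4 -1.8] M [-0.08 -0.04  0.03] op 0.697 q [0.169, 0.072, 2.076, -0.002, 0.985, 0.499]
```

```bash
python3 -m crank '[[0,0,0,0,0,0,1],[0,0,0,0,0,0,1],[0,0,0,0,0,0,1],[0,0,0,0,0,0,1],[0,0,-0.25,0,0,0,1],[0,0,-0.5,0,0,0,1],[-0.3,0,-0.6,0,0,0,1],[-0.6,0,-0.6,0,0,0,1],[-1,0.3,-0.6,0,0,0,1],[-1,0.6,-0.6,0,0,0,1],[-1,0.6,-0.6,0,0,0,1]]'; python3 - <<'E'
from nav import *
show(); plan([.561,-.300,.11],-.263)
for n,b in(("top",(170,195,130,95)),("side",(170,100,120,130))):
    p=imaging.read_camera(n); x,y,w,h=b
    cv2.imwrite(f"pics/{n}5.png",cv2.resize(p["pixels"][y:y+h,x:x+w,::-1],None,fx=4.5,fy=4.5,interpolation=cv2.INTER_CUBIC))
E
```

```text
time: 14.4
eef_pos: [0.5168, 0.0097, 0.1945]
tcp_rot: [0.814, 0.581, 0.004, 0.004]
contact_force: [0.1, 0.2, -0.0]
opening: 1.002
t 14.4 tcp [0.5168 0.0097 0.1945] stand [  94.9 -154.   194.5] psi -0.3317 z [ 0.011 -0.002 -1.   ] F [ 0.1  0.2 -0. ] Fst [-0.   0.3 -0. ] M [-0.02  0.02 -0.02] op 1.002 q [-0.177, -0.037, 2.002, -0.0, 1.165, 0.154]
shift [-1.857  0.945  0.571] turn [ 0.007 -0.001 -0.044]  dist mm 324 deg 4.0
```

View pics/top5.png

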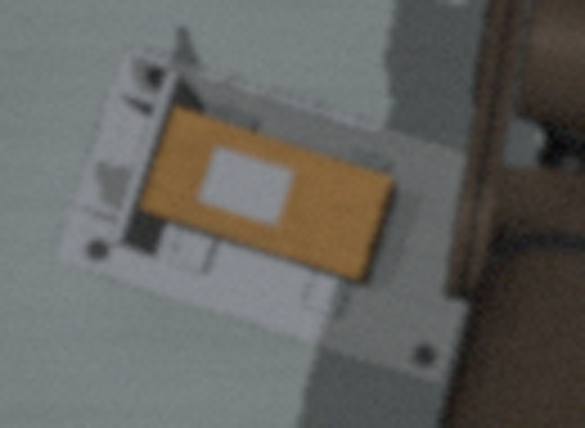

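View pics/side5.png

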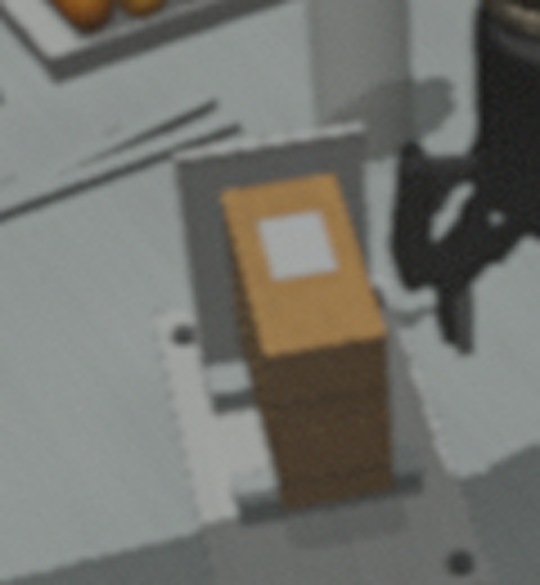

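```bash
python3 -m crank '[[-0.93,0.5,0,0,0,-0.022,1],[-0.93,0.5,0,0,0,-0.022,1],[-0.93,0.5,0,0,0,-0.022,1],[-0.93,0.5,0,0,0,-0.022,1]]'>/dev/null; python3 - <<'E'
from nav import *
show(); plan([.561,-.300,.11],-.263)
E
```

```text
t 14.9 tcp [ 0.5405 -0.146   0.1942] stand [ 167.1 -294.   194.2] psi -0.296 z [ 0.008 -0.002 -1.   ] F [ 0.1  1.4 -0.6] Fst [-0.4  1.4 -0.6] M [0.05 0.01 0.03] op 0.998 q [-0.446, 0.063, 1.902, 0.002, 1.168, -0.15]
shift [-0.943  0.426  0.565] turn [ 0.005 -0.    -0.021]  dist mm 177 deg 2.0
```

```bash
python3 -m crank '[[-0.93,0.43,0,0.005,0,-0.022,1],[-0.93,0.43,0,0.005,0,-0.022,1],[-0.93,0.43,0.1,0.005,0,-0.022,1],[-0.93,0.43,0.4,0.005,0,-0.022,1],[-0.93,0.43,0.56,0.005,0,-0.022,1],[-0.93,0.43,0.56,0.005,0,-0.022,1]]'>/dev/null; python3 - <<'E'
from nav import *
show(); plan([.561,-.300,.012],-.263)
p=imaging.read_camera("side"); cv2.imwrite("pics/side6.png",cv2.resize(p["pixels"][200:390,300:530,::-1],None,fx=3,fy=3))
E
```

```text
t 15.5 tcp [ 0.5595 -0.2917  0.1048] stand [ 231.7 -426.1  104.8] psi -0.2578 z [-0.009  0.008 -1.   ] F [ 0.1  0.6 -1.2] Fst [-0.1  0.6 -1.2] M [-0.02 -0.01  0.03] op 1.001 q [-0.642, 0.325, 1.773, 0.002, 1.055, -0.385]
shift [-0.054  0.031  0.618] turn [-0.007 -0.004  0.003]  dist mm 93 deg 0.8
```

View pics/side6.png

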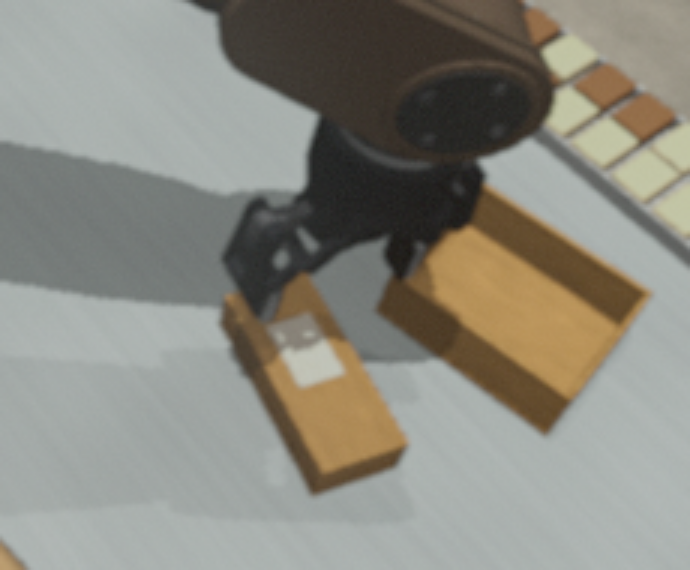

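```bash
python3 - <<'E'
from nav import *
T=imaging.read_camera("top");S=imaging.read_camera("side")
print(ray(S,300+380/3,200+300/3,.05),ray(S,300+375/3,200+310/3,.05))
import json
for l in ["open_carton"]:
    ms=finder.masks_of(l,T); print([ (m["extent"],m["confidence"]) for m in ms])
im=cv2.imread("pics/top0.png")
cv2.imwrite("pics/oc.png",cv2.resize(im[120:240,370:470],None,fx=5,fy=5,interpolation=cv2.INTER_CUBIC))
for u,v in((372,136),(390,138),(397,180),(446,172)): print((u,v),ray(T,u,v,.05))
E
```

```text
[ 0.62376169 -0.29521801  0.05      ] [ 0.61561184 -0.29873149  0.05      ]
[([388.5, 134.3, 444.9, 179.7], 0.75)]
(372, 136) [ 0.7618657  -0.20344327  0.05      ]
(390, 138) [ 0.75573902 -0.25313808  0.05      ]
(397, 180) [ 0.63744337 -0.26738097  0.05      ]
(446, 172) [ 0.65844809 -0.40322547  0.05      ]
```

View pics/oc.png

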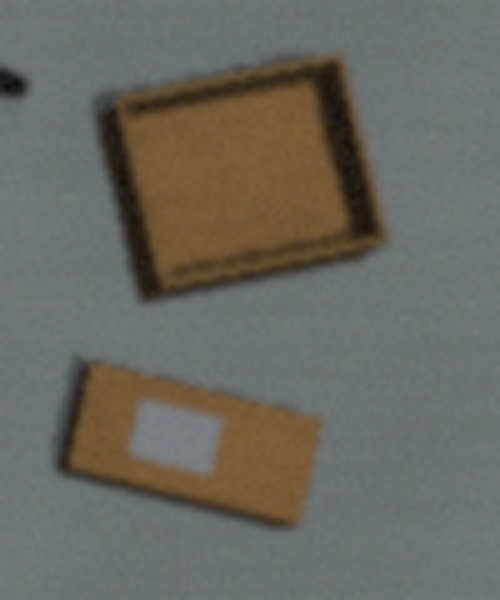

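```bash
python3 -m crank '[[-0.02,0.01,0.1,-0.006,0,0.003,0.9],[-0.02,0.01,0.2,-0.006,0,0.003,0.9],[-0.02,0.01,0.3,-0.006,0,0.003,0.9],[-0.02,0.01,0.3,-0.006,0,0.003,0.9]]'>/dev/null; python3 - <<'E'
from nav import *
show(); plan([.561,-.300,.012],-.263)
p=imaging.read_camera("side"); cv2.imwrite("pics/side7.png",cv2.resize(p["pixels"][200:390,300:530,::-1],None,fx=3,fy=3))
E
```

```text
t 16.1 tcp [ 0.5616 -0.2975  0.0627] stand [ 235.5 -430.8   62.7] psi -0.2632 z [ 0.005  0.002 -1.   ] F [-0.8  0.9 -0.7] Fst [-1.   0.6 -0.7] M [-0.03  0.02 -0.04] op 0.903 q [-0.648, 0.382, 1.787, 0.005, 0.969, -0.388]
shift [-0.018 -0.001  0.338] turn [ 0.003 -0.002 -0.   ]  dist mm 51 deg 0.3
```

View pics/side7.png

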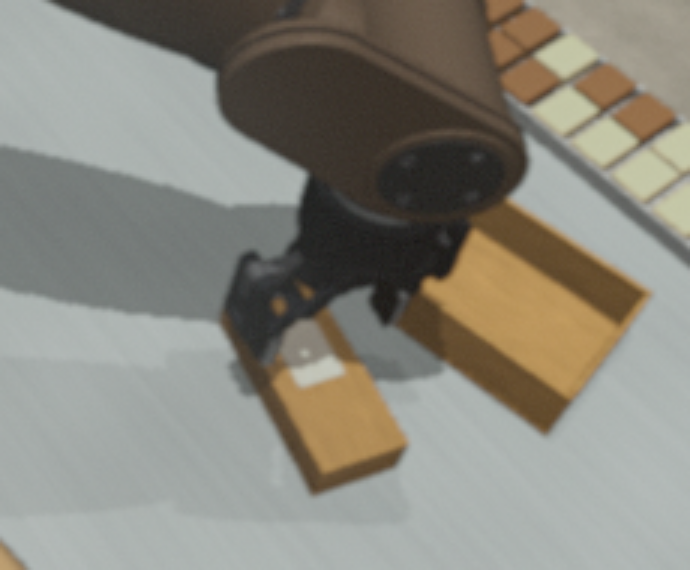

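```bash
python3 -m crank '[[-0.02,0,0.12,0,0,0,0.9],[-0.02,0,0.22,0,0,0,0.9],[-0.02,0,0.3,0,0,0,0.9],[-0.02,0,0.3,0,0,0,0.9]]'>/dev/null; python3 -c "
from nav import *
show()"; python3 -m crank '[[0,0,0,0,0,0,0.5],[0,0,0,0,0,0,0.5],[0,0,0,0,0,0,0.5],[0,0,0,0,0,0,0.5],[0,0,0,0,0,0,0.5]]' 30 >/dev/null; python3 - <<'E'
from nav import *
show()
T=imaging.read_camera("side"); save(T,"side8")
E
```

```text
t 16.55 tcp [ 0.5609 -0.3006  0.017 ] stand [ 235.8 -434.    17. ] psi -0.2637 z [ 0.005  0.002 -1.   ] F [ 0.4  0.1 -0.8] Fst [ 0.3  0.2 -0.8] M [-0.01  0.01 -0.06] op 0.899 q [-0.653, 0.45, 1.794, 0.006, 0.895, -0.393]
t 17.05 tcp [ 0.5627 -0.3018  0.0204] stand [ 237.9 -434.6   20.4] psi -0.2635 z [ 0.009 -0.001 -1.   ] F [-0.7  0.1 -1.9] Fst [-0.7 -0.1 -1.9] M [ 0.03  0.06 -0.02] op 0.694 q [-0.653, 0.446, 1.792, 0.006, 0.896, -0.393]
```

View pics/side8.png

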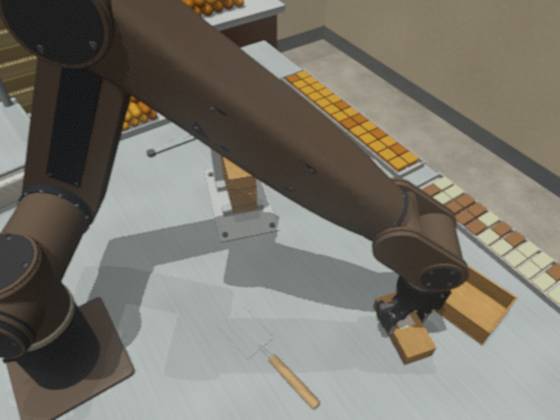

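```bash
python3 -m crank '[[0,0,0,0,0,0,0.85],[0,0,0,0,0,0,0.85],[0,0,0,0,0,0,0.85],[0,0,0.065,0,0,0,0.85],[0,0,0.065,0,0,0,0.85]]'>/dev/null; python3 -c "
from nav import *
show()"; python3 -m crank '[[0,0,0,0,0,0,0.5],[0,0,0,0,0,0,0.5],[0,0,0,0,0,0,0.5],[0,0,0,0,0,0,0.5],[0,0,0,0,0,0,0.5]]' 30 >/dev/null; python3 - <<'E'
from nav import *
show()
T=imaging.read_camera("side"); cv2.imwrite("pics/side9.png",cv2.resize(T["pixels"][200:390,300:530,::-1],None,fx=3,fy=3))
E
```

```text
t 17.6 tcp [ 0.5619 -0.3013  0.009 ] stand [ 237.  -434.3    9. ] psi -0.2636 z [ 0.007  0.    -1.   ] F [-0.2 -0.2  0.7] Fst [-0.2 -0.2  0.7] M [ 0.   -0.02  0.01] op 0.851 q [-0.653, 0.463, 1.793, 0.006, 0.88, -0.393]
t 18.1 tcp [ 0.5625 -0.3017  0.0103] stand [ 237.7 -434.5   10.3] psi -0.2635 z [ 0.009 -0.001 -1.   ] F [ 0.4  0.1 -1.5] Fst [ 0.3  0.2 -1.5] M [-0.03 -0.05 -0.  ] op 0.699 q [-0.653, 0.462, 1.793, 0.006, 0.88, -0.393]
```

View pics/side9.png

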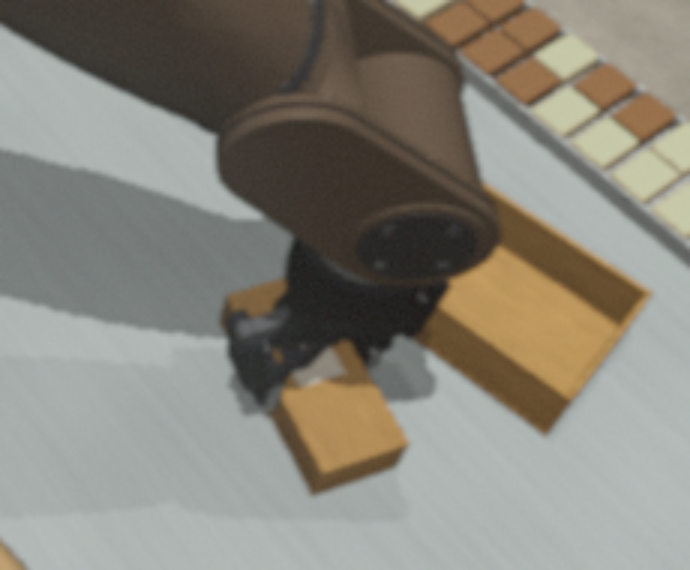

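```bash
python3 -m crank '[[0,0,-0.1,0,0,0,0.5],[0,0,-0.4,0,0,0,0.5],[0,0,-0.7,0,0,0,0.5],[0,0,-1,0,0,0,0.5],[0.2,-0.1,-1,0,0,0,0.5],[0.5,-0.2,-1,0,0,0,0.5],[0.8,-0.35,-1,0,0,0,0.5],[1,-0.45,-1,0,0,0,0.5],[1,-0.45,-1,0,0,0,0.5]]'; python3 - <<'E'
from nav import *
show(); plan(fromstand([.0029,-.015,.185]),-.3265)
E
```

```text
time: 19.05
eef_pos: [0.5341, -0.1352, 0.1608]
tcp_rot: [0.793, 0.61, 0.003, 0.003]
contact_force: [0.0, -1.0, -2.8]
opening: 0.701
t 19.05 tcp [ 0.5341 -0.1352  0.1608] stand [ 157.7 -285.8  160.8] psi -0.2593 z [ 0.009 -0.    -1.   ] F [ 0.  -1.  -2.8] Fst [ 0.3 -1.  -2.8] M [-0.02  0.02  0.05] op 0.701 q [-0.434, 0.08, 1.95, 0.004, 1.105, -0.176]
shift [ 1.87  -0.91  -0.165] turn [ 0.005 -0.002  0.043]  dist mm 313 deg 3.9
```

```bash
python3 -m crank '[[0.25,-0.1,-0.15,0,0,0.02,0.5],[0.5,-0.3,-0.3,0,0,0.043,0.5],[0.75,-0.6,-0.3,0,0,0.043,0.5],[1,-0.85,-0.3,0,0,0.043,0.5],[1,-0.91,-0.3,0,0,0.043,0.5],[1,-0.91,-0.3,0,0,0.043,0.5]]'>/dev/null; python3 - <<'E'
from nav import *
show(); plan(fromstand([.0029,-.015,.185]),-.3265)
E
```

```text
t 19.65 tcp [0.4408 0.0426 0.2048] stand [  12.4 -147.1  204.8] psi -0.3281 z [ 0.01  -0.002 -1.   ] F [-0.1 -0.6 -3. ] Fst [ 0.1 -0.6 -3. ] M [-0.03 -0.02 -0.06] op 0.692 q [-0.133, -0.231, 2.155, -0.0, 1.207, 0.195]
shift [ 0.88  -0.068  0.133] turn [ 0.007 -0.001 -0.001]  dist mm 134 deg 0.6
```

```bash
python3 -m crank '[[0.25,-0.06,0,0.006,0,0,0.5],[0.5,-0.06,0,0.006,0,0,0.5],[0.75,-0.06,0,0.006,0,0,0.5],[0.86,-0.06,0.1,0.006,0,0,0.5],[0.86,-0.06,0.2,0.006,0,0,0.5],[0.86,-0.06,0.2,0.006,0,0,0.5]]'>/dev/null; python3 - <<'E'
from nav import *
show(); plan(fromstand([.0029,-.010,.152]),-.3265)
p=imaging.read_camera("side"); cv2.imwrite("pics/side10.png",cv2.resize(p["pixels"][70:200,150:290,::-1],None,fx=4.5,fy=4.5,interpolation=cv2.INTER_CUBIC))
E
```

```text
t 20.25 tcp [0.4748 0.165  0.1715] stand [  5.5 -20.3 171.5] psi -0.3313 z [-0.005  0.    -1.   ] F [-0.2 -0.3 -2.8] Fst [-0.1 -0.3 -2.8] M [-0.01  0.04  0.01] op 0.696 q [0.132, -0.036, 2.046, 0.001, 1.136, 0.463]
shift [ 0.069 -0.017  0.13 ] turn [-0.003  0.001 -0.003]  dist mm 22 deg 0.4
```

View pics/side10.png

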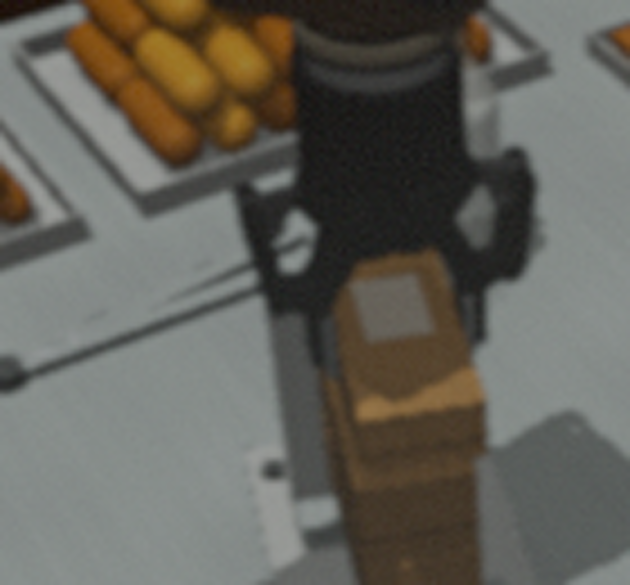

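```bash
python3 -m crank '[[0.03,-0.017,0.05,-0.002,0,-0.003,0.5],[0.05,-0.017,0.1,-0.002,0,-0.003,0.5],[0.05,-0.017,0.13,-0.002,0,-0.003,0.5],[0.05,-0.017,0.145,-0.002,0,-0.003,0.5],[0.05,-0.017,0.145,-0.002,0,-0.003,0.5]]'>/dev/null; python3 - <<'E'
from nav import *
show()
E
python3 -m crank '[[0,0,0.01,0,0,0,0.5],[0,0,0.013,0,0,0,0.5]]'>/dev/null; python3 - <<'E'
from nav import *
show()
E
```

```text
t 20.8 tcp [0.4757 0.1738 0.152 ] stand [  3.6 -11.6 152. ] psi -0.3265 z [ 0.003  0.    -1.   ] F [-0.9  0.1 -2.8] Fst [-0.9 -0.2 -2.8] M [-0.02 -0.01 -0.03] op 0.701 q [0.15, -0.007, 2.056, -0.0, 1.089, 0.476]
t 21.0 tcp [0.4761 0.174  0.1506] stand [  3.9 -11.4 150.6] psi -0.3264 z [ 0.004  0.001 -1.   ] F [-1.2 -0.4 -2.5] Fst [-1.  -0.8 -2.5] M [ 0.04 -0.    0.03] op 0.696 q [0.15, -0.005, 2.057, 0.0, 1.086, 0.476]
```

```bash
for i in 1 2; do python3 -m crank '[[0,-0.003,0.01,0,0,0,0.5],[0,-0.003,0.013,0,0,0,0.5]]'>/dev/null; python3 - <<'E'
from nav import *
show()
E
done
```

```text
t 21.2 tcp [0.4754 0.1742 0.1484] stand [  3.2 -11.4 148.4] psi -0.3263 z [ 0.003  0.001 -1.   ] F [-0.7  0.  -3.5] Fst [-0.6 -0.2 -3.5] M [ 0.02 -0.02 -0.02] op 0.697 q [0.151, -0.003, 2.06, 0.0, 1.082, 0.477]
t 21.4 tcp [0.4749 0.1743 0.1463] stand [  2.7 -11.4 146.3] psi -0.3263 z [ 0.003  0.    -1.   ] F [-0.6 -0.4 -2.4] Fst [-0.5 -0.6 -2.4] M [-0.02 -0.01  0.07] op 0.695 q [0.151, -0.001, 2.062, 0.0, 1.078, 0.477]
```

```bash
for i in 1 ; do python3 -m crank '[[0,0,0.005,0,0,0,0.5],[0,0,0.008,0,0,0,0.5]]'>/dev/null; python3 - <<'E'
from nav import *
show()
E
done;  python3 -m crank '[[0.02,0,0,0,0,0,0.5],[0.045,0,0,0,0,0,0.5],[0.055,0,0,0,0,0,0.5],[0.055,0,0,0,0,0,0.5]]'>/dev/null; python3 - <<'E'
from nav import *
show()
E
```

```text
t 21.6 tcp [0.4753 0.1742 0.1461] stand [  3.1 -11.4 146.1] psi -0.3262 z [ 0.004  0.    -1.   ] F [-2.8 -0.7  3.1] Fst [-2.4 -1.5  3.1] M [-0.23  0.24 -0.05] op 0.695 q [0.151, -0.0, 2.062, -0.0, 1.077, 0.477]
t 22.0 tcp [0.4786 0.1824 0.146 ] stand [  3.6  -2.6 146. ] psi -0.326 z [ 0.005  0.001 -1.   ] F [ 0.2 -1.   3.1] Fst [ 0.5 -0.9  3.1] M [-0.23 -0.18 -0.08] op 0.694 q [0.166, 0.012, 2.049, -0.0, 1.075, 0.492]
```

```bash
for i in 1 2 3; do python3 -m crank '[[0.01,-0.002,-0.002,0,0,0,0.5],[0.01,-0.002,-0.002,0,0,0,0.5]]'>/dev/null; python3 - <<'E'
from nav import *
show()
E
done
```

```text
t 22.2 tcp [0.4785 0.1838 0.146 ] stand [  3.1  -1.3 146. ] psi -0.3263 z [ 0.005  0.001 -1.   ] F [ 0.1 -1.6  3.3] Fst [ 0.6 -1.5  3.3] M [-0.31 -0.19 -0.09] op 0.694 q [0.169, 0.014, 2.048, -0.0, 1.075, 0.495]
t 22.4 tcp [0.4784 0.1843 0.1461] stand [  2.8  -0.9 146.1] psi -0.3258 z [ 0.004 -0.002 -1.   ] F [-0.1 -4.3  2.6] Fst [ 1.2 -4.1  2.6] M [-0.84 -0.21 -0.1 ] op 0.696 q [0.171, 0.015, 2.046, -0.003, 1.077, 0.498]
t 22.6 tcp [0.4784 0.1843 0.1461] stand [  2.9  -0.8 146.1] psi -0.3252 z [ 0.003 -0.005 -1.   ] F [  1.1 -10.1   2.6] Fst [ 4.3 -9.2  2.6] M [-1.48 -0.2  -0.09] op 0.696 q [0.172, 0.016, 2.045, -0.007, 1.078, 0.501]
```

```bash
python3 -m crank '[[-0.02,0,0,0,0,0,0.5],[-0.02,0,0,0,0,0,0.5],[-0.02,0,0,0,0,0,1],[-0.02,0,0,0,0,0,1],[-0.02,0,0,0,0,0,1],[-0.02,0,0,0,0,0,1],[-0.02,0,-0.2,0,0,0,1],[-0.02,0,-0.4,0,0,0,1],[-0.02,0,-0.6,0,0,0,1],[-0.02,0,-0.65,0,0,0,1]]'>/dev/null;python3 -m crank '[[-0.33,0,0,0,0,0,1],[-0.66,0,0,0,0,0,1],[-1,0,0,0,0,0,1],[-1,0,0,0,0,0,1]]'>/dev/null; python3 - <<'E'
from nav import *
show()
for n,b in(("top",(170,195,130,95)),("side",(170,100,120,130))):
    p=imaging.read_camera(n); x,y,w,h=b
    cv2.imwrite(f"pics/{n}11.png",cv2.resize(p["pixels"][y:y+h,x:x+w,::-1],None,fx=4.5,fy=4.5,interpolation=cv2.INTER_CUBIC))
E
```

```text
t 24.0 tcp [0.4273 0.0379 0.2421] stand [   1.1 -155.9  242.1] psi -0.3328 z [ 0.001 -0.001 -1.   ] F [ 0.3  0.7 -0.8] Fst [ 0.   0.8 -0.8] M [0.05 0.01 0.02] op 1.0 q [-0.149, -0.297, 2.138, -0.001, 1.3, 0.184]
```

View pics/top11.png

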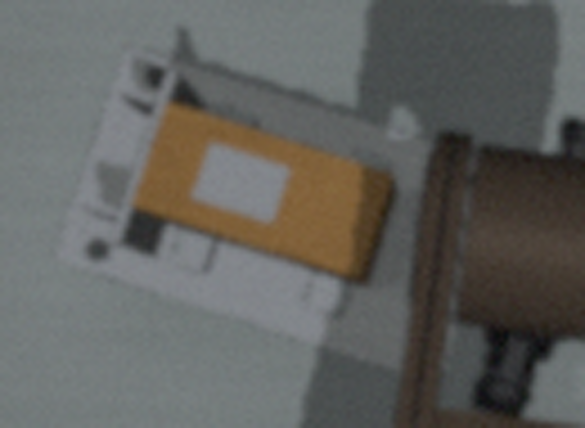

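View pics/side11.png

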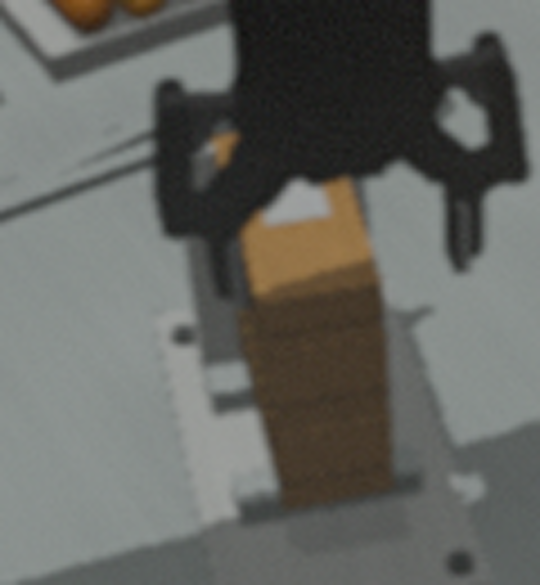

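```bash
python3 -m crank '[[0.1,0,0.1,0,0.09,0,0],[0.2,0,0.1,0,0.18,0,0],[0.27,0,0.2,0,0.25,0,0],[0.27,0,0.2,0,0.25,0,0],[0.27,0,0.2,0,0.25,0,0]]' 30; python3 - <<'E'
from nav import *
show()
E
```

```text
time: 24.6
eef_pos: [0.4418, 0.0807, 0.213]
tcp_rot: [0.797, 0.572, 0.159, -0.113]
contact_force: [-0.3, 0.3, -0.1]
opening: 0.146
t 24.6 tcp [0.4418 0.0807 0.213 ] stand [   1.2 -110.7  213. ] psi -0.3252 z [ 0.123  0.362 -0.924] F [-0.3  0.3 -0.1] Fst [-0.4  0.1 -0.1] M [-0.19  0.03  0.01] op 0.146 q [-0.271, -0.298, 2.228, 0.419, 1.219, -0.094]
```

```bash
cat >> nav.py <<'E'
def Rtilt(th,psi=-.3265):
    return Rdown(psi)@R.from_rotvec([0,np.radians(th),0]).as_matrix()
E
python3 - <<'E'
from nav import *
plan(fromstand([.003,-.105,.150]),Rt=Rtilt(40)); plan(fromstand([.003,-.100,.101]),Rt=Rtilt(40))
E
```

```text
shift [-0.125  0.012  0.403] turn [0.    0.195 0.001]  dist mm 63 deg 17.5
shift [-0.22   0.012  0.717] turn [0.    0.195 0.001]  dist mm 113 deg 17.5
```

```bash
python3 -m crank '[[-0.06,0.012,0.2,0,0.09,0,0],[-0.12,0.012,0.4,0,0.18,0,0],[-0.125,0.012,0.4,0,0.195,0,0],[-0.125,0.012,0.4,0,0.195,0,0]]' 30; python3 - <<'E'
from nav import *
show();plan(fromstand([.003,-.095,.101]),Rt=Rtilt(40))
E
```

```text
time: 25.0
eef_pos: [0.4458, 0.0849, 0.151]
tcp_rot: [0.763, 0.548, 0.278, -0.2]
contact_force: [-0.1, -0.0, -0.0]
opening: 0.002
t 25.0 tcp [0.4458 0.0849 0.151 ] stand [   3.6 -105.5  151. ] psi -0.3262 z [ 0.206  0.61  -0.765] F [-0.1 -0.  -0. ] Fst [-0.1 -0.  -0. ] M [-0.29  0.06 -0.07] op 0.002 q [-0.423, -0.177, 2.335, 0.762, 1.189, -0.468]
shift [-0.161 -0.004  0.3  ] turn [-0.    -0.001  0.   ]  dist mm 51 deg 0.1
```

```bash
python3 -m crank '[[-0.08,-0.004,0.15,0,0,0,0],[-0.16,-0.004,0.3,0,0,0,0],[-0.16,-0.004,0.3,0,0,0,0],[-0.16,-0.004,0.3,0,0,0,0]]' 30; python3 - <<'E'
from nav import *
show();plan(fromstand([.003,-.078,.101]),Rt=Rtilt(40))
for n,b in(("top",(170,195,130,95)),("side",(170,100,120,130))):
    p=imaging.read_camera(n); x,y,w,h=b
    cv2.imwrite(f"pics/{n}12.png",cv2.resize(p["pixels"][y:y+h,x:x+w,::-1],None,fx=4.5,fy=4.5,interpolation=cv2.INTER_CUBIC))
E
```

```text
time: 25.4
eef_pos: [0.4502, 0.0953, 0.1033]
tcp_rot: [0.762, 0.549, 0.28, -0.198]
contact_force: [-0.2, 0.3, 0.6]
opening: -0.001
t 25.4 tcp [0.4502 0.0953 0.1033] stand [  4.5 -94.2 103.3] psi -0.3244 z [ 0.21   0.609 -0.765] F [-0.2  0.3  0.6] Fst [-0.3  0.2  0.6] M [-0.22  0.07 -0.03] op -0.001 q [-0.395, -0.073, 2.352, 0.814, 1.085, -0.551]
shift [ 0.073 -0.01   0.081] turn [ 0.002 -0.001  0.003]  dist mm 16 deg 0.4
```

View pics/side12.png

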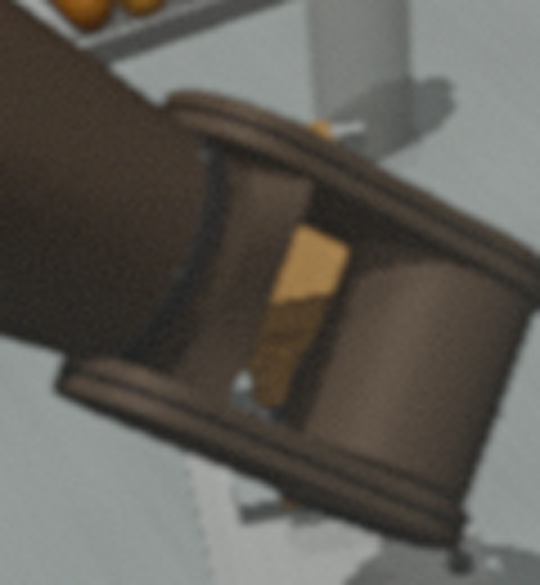

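View pics/top12.png

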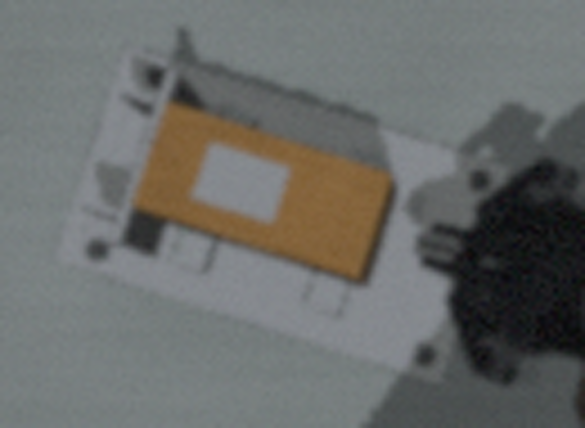

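```bash
python3 -m crank '[[0.035,-0.008,0.035,0,0,0.002,0],[0.07,-0.008,0.06,0,0,0.002,0],[0.07,-0.008,0.06,0,0,0.002,0]]' >/dev/null; python3 - <<'E'
from nav import *
show()
E
python3 -m crank '[[0.015,0,0.013,0,0,0,0],[0.015,0,0.013,0,0,0,0]]' >/dev/null; python3 - <<'E'
from nav import *
show()
E
```

```text
t 25.8 tcp [0.4523 0.1092 0.1016] stand [  2.1 -80.3 101.6] psi -0.3277 z [ 0.209  0.61  -0.764] F [0.3 0.2 0.3] Fst [0.2 0.3 0.3] M [-0.31  0.1   0.02] op -0.001 q [-0.36, -0.067, 2.351, 0.829, 1.064, -0.529]
t 26.0 tcp [0.453  0.1117 0.101 ] stand [  1.9 -77.8 101. ] psi -0.3284 z [ 0.209  0.61  -0.764] F [-0.3  0.5  0.6] Fst [-0.5  0.4  0.6] M [-0.29  0.11 -0.01] op 0.001 q [-0.353, -0.065, 2.35, 0.832, 1.059, -0.526]
```

```bash
for i in 1 2 3; do python3 -m crank '[[0.008,0.002,0.0065,0,0,0,0],[0.01,0.002,0.0085,0,0,0,0]]' >/dev/null; python3 - <<'E'
from nav import *
show()
E
done
```

```text
t 26.2 tcp [0.454  0.1132 0.1009] stand [  2.4 -76.  100.9] psi -0.3289 z [ 0.209  0.61  -0.764] F [-0.  -0.9 -0. ] Fst [ 0.2 -0.8 -0. ] M [-0.29  0.1   0.04] op 0.005 q [-0.349, -0.063, 2.349, 0.834, 1.056, -0.523]
t 26.4 tcp [0.4549 0.115  0.1009] stand [  2.7 -74.  100.9] psi -0.3288 z [ 0.209  0.61  -0.764] F [-0.1 -0.8 -0.1] Fst [ 0.1 -0.8 -0.1] M [-0.31  0.09 -0.04] op 0.002 q [-0.344, -0.061, 2.347, 0.835, 1.054, -0.52]
t 26.6 tcp [0.4559 0.1168 0.101 ] stand [  3. -72. 101.] psi -0.3287 z [ 0.209  0.61  -0.764] F [0.1 0.  0.4] Fst [0.1 0.1 0.4] M [-0.28  0.09 -0.01] op 0.002 q [-0.339, -0.059, 2.345, 0.837, 1.051, -0.517]
```

```bash
for i in 1 2 3; do python3 -m crank '[[0.008,0,0.0065,0,0,0,0],[0.01,0,0.0085,0,0,0,0]]' >/dev/null; python3 - <<'E'
from nav import *
show()
E
done
```

```text
t 26.8 tcp [0.4566 0.1173 0.1009] stand [  3.5 -71.3 100.9] psi -0.3275 z [ 0.208  0.607 -0.767] F [ -5.7 -10.1   4.4] Fst [ -2.2 -11.4   4.4] M [-1.04  0.52  0.2 ] op 0.003 q [-0.335, -0.058, 2.343, 0.835, 1.047, -0.514]
t 27.0 tcp [0.457  0.1174 0.1008] stand [  3.9 -71.  100.8] psi -0.3253 z [ 0.207  0.604 -0.77 ] F [-13.8 -21.9  11.9] Fst [ -6.1 -25.2  11.9] M [-1.78  1.36  0.69] op 0.003 q [-0.332, -0.058, 2.341, 0.831, 1.044, -0.512]
t 27.2 tcp [0.4572 0.1176 0.1007] stand [  4.  -70.8 100.7] psi -0.3226 z [ 0.205  0.601 -0.773] F [-21.4 -34.4  17.2] Fst [ -9.3 -39.4  17.2] M [-2.59  2.24  1.19] op -0.001 q [-0.329, -0.058, 2.34, 0.826, 1.042, -0.509]
```

```bash
python3 -m crank '[[-0.02,0,-0.017,0,0,0,0],[-0.025,0,-0.021,0,0,0,0],[-0.025,0,-0.021,0,0,0,0]]' >/dev/null; python3 - <<'E'
from nav import *
show()
E
```

```text
t 27.5 tcp [0.4564 0.1173 0.101 ] stand [  3.4 -71.4 101. ] psi -0.3293 z [ 0.21   0.609 -0.765] F [-2.  -3.5  2.5] Fst [-0.8 -4.   2.5] M [-0.51  0.28  0.07] op 0.002 q [-0.337, -0.059, 2.344, 0.838, 1.049, -0.516]
```

```bash
python3 -m crank '[[0.003,-0.001,0.001,0,0,0,0],[0.007,-0.001,0.002,0,0,0,0],[0.007,-0.001,0.002,0,0,0,0]]' >/dev/null; python3 - <<'E'
from nav import *
show()
for i in range(2):
  for n in("top","side"):
    p=imaging.read_camera(n); show()
    if n=="top" and i==0: cv2.imwrite("pics/top13.png",cv2.resize(p["pixels"][195:290,170:300,::-1],None,fx=6,fy=6,interpolation=cv2.INTER_CUBIC))
E
```

```text
t 27.8 tcp [0.4565 0.1174 0.101 ] stand [  3.4 -71.2 101. ] psi -0.3274 z [ 0.208  0.606 -0.767] F [ -4.9 -10.7   4.5] Fst [ -1.2 -11.7   4.5] M [-1.17  0.56  0.12] op 0.002 q [-0.335, -0.059, 2.344, 0.834, 1.047, -0.513]
t 27.85 tcp [0.4564 0.1174 0.1011] stand [  3.4 -71.2 101.1] psi -0.3276 z [ 0.209  0.607 -0.767] F [-5.  -9.3  3.3] Fst [ -1.8 -10.4   3.3] M [-1.22  0.58  0.14] op 0.001 q [-0.335, -0.059, 2.344, 0.834, 1.047, -0.513]
t 27.9 tcp [0.4564 0.1174 0.101 ] stand [  3.4 -71.2 101. ] psi -0.3276 z [ 0.209  0.607 -0.767] F [ -4.2 -10.9   3.3] Fst [ -0.5 -11.7   3.3] M [-1.18  0.55  0.17] op 0.0 q [-0.335, -0.059, 2.344, 0.834, 1.047, -0.513]
t 27.95 tcp [0.4565 0.1174 0.1011] stand [  3.4 -71.2 101.1] psi -0.3276 z [ 0.209  0.607 -0.767] F [ -5.4 -10.3   2.8] Fst [ -1.8 -11.5   2.8] M [-1.15  0.55  0.17] op -0.003 q [-0.335, -0.059, 2.344, 0.834, 1.047, -0.513]
t 28.0 tcp [0.4565 0.1174 0.1011] stand [  3.4 -71.2 101.1] psi -0.3277 z [ 0.209  0.607 -0.767] F [-4.1 -9.5  2.9] Fst [ -0.8 -10.4   2.9] M [-1.1   0.53  0.2 ] op 0.002 q [-0.335, -0.059, 2.344, 0.834, 1.047, -0.513]
```

View pics/top13.png

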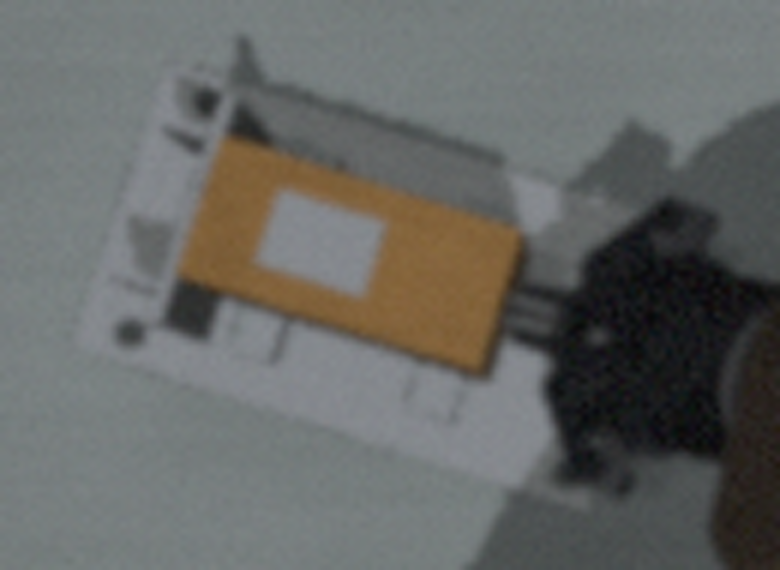

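```bash
python3 -m crank '[[-0.001,0,-0.001,0,0,0,0],[-0.001,0,-0.001,0,0,0,0],[-0.001,0,-0.001,0,0,0,0],[-0.001,0,-0.001,0,0,0,0],[-0.001,0,-0.001,0,0,0,0],[-0.001,0,-0.001,0,0,0,0],[-0.001,0,-0.001,0,0,0,0],[-0.001,0,-0.001,0,0,0,0]]' >/dev/null; python3 - <<'E'
from nav import *
show()
F=[]
for i in range(6):
    p=imaging.read_camera("top"); F.append(tostand(ST+telemetry.get_state()["contact_force"]))
print(np.round(np.mean(F,0),1),np.round(np.std(F,0),1))
save(p,"top14")
S=imaging.read_camera("side"); save(S,"side14")
E
```

```text
t 28.8 tcp [0.4564 0.1174 0.1011] stand [  3.4 -71.3 101.1] psi -0.328 z [ 0.209  0.607 -0.767] F [-4.  -7.4  3.3] Fst [-1.4 -8.3  3.3] M [-1.14  0.45  0.1 ] op 0.003 q [-0.335, -0.059, 2.344, 0.835, 1.047, -0.514]
[-0.9 -9.6  2.9] [0.5 0.6 0.2]
```

View pics/top14.png

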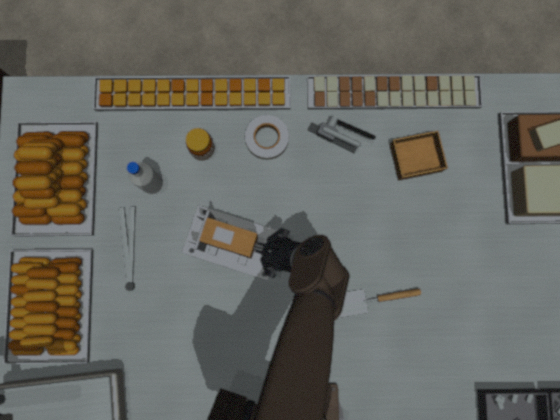

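View pics/side14.png

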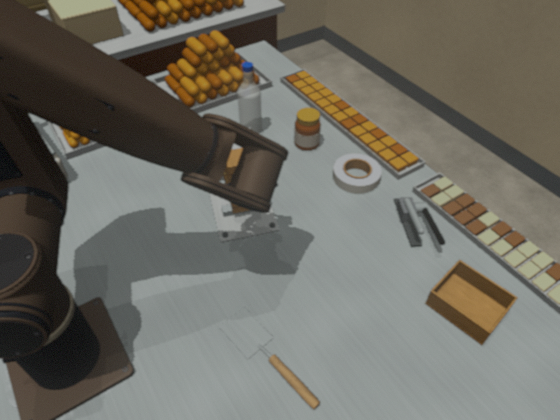

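The push is steady at about 9.6 N towards the stop, the stack looks square and flush, and the bystanders look unmoved. Handing in.

```bash
python3 -c "
from nav import *
print(ticket.sign_off()); show()"
```

```text
the job is handed in; nothing more can be done
None
the job is handed in; nothing more can be done
```

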